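# Wedge a tile rest up to the height gauge

## Robot

A 6-joint arm with a two-finger parallel gripper is mounted at the origin on the work surface. World frame = base frame: x ahead of the robot, y to its left, z up, the work surface at z = 0. Lengths are in mm, angles in degrees, forces in N, time in s.
With the tool pointing down it reaches from about 300 to 850 mm from the base axis. Payload 4.2 kg.
Tool frame: the origin (TCP) lies between the finger pads; the fingertips stand 14 mm ahead of it and the grasp point (between the pads) lies 5 mm behind it (env.finger_overhang is the distance from the TCP to the fingertips, in mm); z points along the fingers, y is the line along which they close (so a half turn about z gives the same grasp; the last joint's range is limited). The gripper opens to 91 mm and grips with 3 to 60 N. Pads are 32 mm wide; open, the fingers measure 118 mm over their backs; the gripper's body (76 mm by 178 mm) begins 60 mm behind the grasp point.
Start: joints at [-77.063, 18.312, 89.639, -0, 72.044, -1.146], TCP at [139.918, -557.732, 227.976] pointing down, gripper open.
Joint ranges: [-177.97, 177.97], [-48.28, 115.42], [12.27, 149.76], [-77.06, 257.06], [2.81, 150.46], [-146.56, 146.56]. Speed limits (degrees/s): [147.25, 147.25, 180, 180, 180, 180].

## Interface

Orientations are given as [roll, pitch, yaw] about the fixed x, y, z axes, in that order (R = Rz(yaw) Ry(pitch) Rx(roll)).
In Python, from workcell import status, cams, env, finder gives the robot as it stands.
- The arm moves only by the tool apply_moves, never from a script. Its argument "increments" is a list of rows, each a list of 7 numbers: the opening, from -1 (shut) to 1 (fully open), then the shift along the world's x, y, z in m, then the turn, a rotation vector about the world's x, y, z in degrees. In form: [[gripper, x, y, z, ax, ay, az], ...]. A call has 1 to 5 rows; each row shifts and turns the commanded pose from where the row before left it; what a row does not reach is not made up. A row lasts 1/12 s, in which the tool goes at most 41.7 mm and 7.16 degrees, less where a joint would pass 70% of its speed; a pose out of reach is approached as far as the arm can. A call with a gripper value outside its range is refused whole. The fingers move at their own pace and stop on an object; "newtons" is the grip in N (left out, the last holds). Time passes only in rows, so rows that do not move let the fingers close. It gives the time, the measured TCP pose, the force, the opening and the grip force at its end, in the units of the state.
- status.state(): the state, without advancing time (a new reading comes with each control period).
- cams.grab_frame(name): name is "scene" or "side" or "wrist"; returns a dict with "color" (384x512x3 uint8, red, green, blue), "intrinsics" (3x3 intrinsics, pixels), "R" (3x3) and "t" (3): a world point X has camera coordinates R X + t. Camera axes: x right, y down, z forward; pixel columns grow to the right and rows downward; lengths in mm; the calibration is good to about 2 mm. A picture is of the moment at which its call begins. There is no depth.
- env.job_done(): hands the job in; it is judged then, once.
Trained networks look in the newest picture that a camera, given by its name, has taken for a name from the list of things; names that differ only in an ending like _2 or _b are one class to them, and where a whole thing is asked for, a point or a joint stands for the part that bears it (a point fixed in the world has none). Each returns a list of dicts, best first, with "score" (0 to 1); they miss things now and then, are a little off and sometimes report something else, mostly with a low value. They report only what shows in the picture. A call takes as long as a camera call. They do not tell look-alikes from the thing itself.
- finder.boxes_of(query, camera): "rect" ([left, top, width, height] in pixels, round what is visible of it).
- finder.trace(query, camera): "pixels" (384x512 bool, what is visible of it) and "rect" ([left, top, width, height] in pixels, round what is visible of it).
The state is a dict: "time_s": time; "qpos": joint angles; "qvel": joint speeds; "effort": joint torques, N m; "ee_pos": TCP position; "ee_rot": TCP orientation; "force": force on the tool from outside, world axes, zero at the start; "torque": the same for the moment, N m; "gripper_width": finger opening in mm; "gripper_force": force on a finger pad.
Only numpy, scipy, OpenCV 4.12 (cv2) and the standard library are available. Lean on these libraries where they do the work, as an engineer would, in place of code of your own. Each camera call takes 0.05 s, during which the arm holds its last target. There are 200 camera calls.

## Task

This wedge rest will carry one end of a drying plank, so its top has to come up to the height gauge. Stack the two whole tiles squarely, one on the other, lengthwise on the upper wedge; then push the lower wedge in from its thick end, a little at a time, until the top of the stack is level with the gauge's point to within a couple of millimetres, without driving it past. Leave the gauge and the other things on the bench where they are.

Things in the scene. Friction and masses are not known exactly. Their poses are not given: they have to be found in the camera images.
- tile_a_c (a point): Centre of one of the two whole tiles: a plain grey clay tile lying flat on the bench, 110 x 52 x 20 mm (its own x, y, z), about 0.2 kg. The two whole tiles are alike; either may go first. This point is 10 mm above its underside.
- tile_b_c (a point): Centre of the other whole tile, the same in every way.
- rest_top (a point): Centre of the flat top (120 mm along x, 60 along y) of the upper wedge: loose waxed hardwood, 30 mm thick at its +x end, 10 at its -x end, lying on the lower wedge, its top level and 48 mm above the bench at first. x points to the stop. As the lower wedge is pushed, this one rides along 2 to 14 mm to the stop, then is held there and rises 1 mm per further 6 mm; it stays where left.
- wedge_butt (a point): Centre of the upright thick end face (60 mm wide, 41 high) of the lower wedge, 20 mm above its underside; x is the way to push, towards the stop. Loose waxed hardwood, 200 mm long, 8 mm at the thin end. It lies on the bed board, 3 mm clear of a 10 mm high rail on either side; the thin end can run on below the stop's bridge. Pushing it under the stack takes about 5 to 15 N.
- bed_stop (a point): On the fixed wooden bed, on the board's upper side (15 mm above the bench), in the middle of the face of the stop that the upper wedge meets; x is the pushing direction. The board is 300 x 110 mm, from 260 mm before the stop to 40 mm beyond; the stop is a wooden bridge 110 mm wide, 22 thick, to 70 mm above the bench, with a 20 mm high opening below.
- pointer_tip (a point): The point of the height gauge's pointer: the mark. The gauge stands beyond the stop: round dark base of radius 32 mm, post to 173 mm above the bench, on it a clamped slide with a level steel pointer, 70 mm from post to point, pointing back at the end of the stack. The point is 93 to 100 mm above the bench, about 15 mm beyond the stop's face: a tile centred on the upper wedge clears it.
- half_tile_c (a point): Centre of a half tile, 55 x 52 x 20 mm, lying on the bench; not needed.
- bevel_tile_c (a point): Centre of a tile with bevelled ends, 120 x 80 x 26 mm, lying on the bench; not needed.
- mallet: Rubber mallet lying on the bench, 90 mm head of 52 mm diameter, 210 mm over all along its x, the handle to -x; origin below the head; not needed.
- bowl: Terracotta bowl, 124 mm across, 55 mm high; origin at the centre of its underside; not needed.
- scraper: Scraper with a flat blade, lying along its x beyond the rest; not needed.
- brush: Brush lying along its x at the far side of the bench; not needed.
Not all that is in view belongs to the job. What is shaped like the part that bears tile_b_c but red or turquoise is not meant.

How it is judged:
By the outcome, as a careful person would: the job done as asked, in the order asked, and still so for the second after the job is handed in, with the robot touching nothing.
It also fails if it takes over 66 s, if anything falls off the work surface, if the arm or the gripper's body presses on something with over 40 N, if the wrist force passes 120 N, or if a joint passes its speed limit or range.

## Working session

There is one attempt and no reset: what is moved stays moved. The work goes in short steps, Python scripts to look and compute and a tool call to move; the robot and the scene stay as the last step left them, time stands still between calls to the robot, and variables do not carry over. Pictures are saved under pics/ and viewed, at most 10 in all, crops included, and the job is handed in when it is done.

Besides the shell and the picture viewer there is one more tool, called after "Call:" as name([rows], argument=value, ...), one row to a line, values as JSON. apply_moves: Moves the arm, as the interface text tells. Its arguments: {"type":"object","properties":{"increments":{"type":"array","items":{"type":"array","items":{"type":"number"}}},"newtons":{"type":"number"}},"required":["increments"]}

```bash
mkdir -p pics; ls; cat > h.py <<'E'
import numpy as np, cv2
from workcell import status, cams, env, finder
def grab(n):
    return cams.grab_frame(n)
def save(f,name,crop=None,scale=1):
    im=f["color"][:,:,::-1]
    if crop: l,t,w,h=crop; im=im[t:t+h,l:l+w]
    cv2.imwrite("pics/"+name,cv2.resize(im,None,fx=scale,fy=scale,interpolation=cv2.INTER_CUBIC))
def ray(f,uv):
    K,R,t=map(np.array,(f["intrinsics"],f["R"],f["t"]))
    d=R.T@np.linalg.solve(K,[uv[0],uv[1],1.]); return -R.T@t,d
def atz(f,uv,z):
    c,d=ray(f,uv); return c+d*(z-c[2])/d[2]
def proj(f,X):
    p=np.array(f["intrinsics"])@(np.array(f["R"])@np.array(X,float)+np.array(f["t"])); return p[:2]/p[2]
def tri(obs):
    A=np.zeros((3,3));b=np.zeros(3)
    for f,uv in obs:
        c,d=ray(f,uv);d/=np.linalg.norm(d);P=np.eye(3)-np.outer(d,d);A+=P;b+=P@c
    return np.linalg.solve(A,b)
E
cat > a.py <<'E'
from h import *
import pickle
F={}
for n in ("scene","side"):
    f=F[n]=grab(n); save(f,n+"0.png",scale=1.5)
    for q in ("tile_a_c","rest_top","wedge_butt","bed_stop","pointer_tip","half_tile_c","bevel_tile_c","mallet"):
        print(n,q,[(round(b["score"],2),[round(float(x)) for x in b["rect"]]) for b in finder.boxes_of(q,n)[:5]])
    print(ray(f,(256,192)))
pickle.dump(F,open("F.pkl","wb"))
print(status.state())
E
python3 a.py
```

```text
pics
scene tile_a_c [(0.66, [241, 161, 29, 26]), (0.65, [286, 203, 40, 21]), (0.23, [342, 239, 22, 21])]
scene rest_top [(0.66, [236, 212, 37, 30])]
scene wedge_butt [(0.69, [212, 196, 36, 40]), (0.48, [344, 244, 21, 18])]
scene bed_stop [(0.83, [204, 207, 82, 57])]
scene pointer_tip [(0.64, [278, 233, 22, 18])]
scene half_tile_c [(0.66, [342, 241, 20, 21])]
scene bevel_tile_c [(0.82, [284, 202, 44, 20])]
scene mallet [(0.74, [304, 265, 47, 41]), (0.63, [149, 137, 26, 40])]
(array([1169.80662891,  736.44834532,  972.59323   ]), array([-0.47572429, -0.57244139, -0.66787983]))
side tile_a_c [(0.67, [290, 174, 42, 15])]
side rest_top [(0.58, [195, 199, 37, 38])]
side wedge_butt [(0.75, [211, 166, 32, 36]), (0.19, [136, 304, 66, 62])]
side bed_stop [(0.56, [180, 172, 74, 99])]
side pointer_tip [(0.76, [185, 237, 14, 26])]
side half_tile_c [(0.85, [250, 320, 37, 43]), (0.74, [211, 167, 31, 61])]
side bevel_tile_c [(0.81, [260, 236, 56, 50])]
side mallet [(0.56, [230, 93, 58, 34])]
(array([359.92806327, 632.12189253, 770.20908808]), array([ 0.17774385, -0.6758869 , -0.71525415]))
{'time_s': 0.9, 'qpos': array([-7.70625767e+01,  1.83102601e+01,  8.96399391e+01,  9.75916235e-04,
        7.20437995e+01, -1.14857392e+00]), 'qvel': array([0.05282019, 0.0266818 , 0.02217073, 0.10179596, 0.13770658,
       0.06052369]), 'effort': array([-1.93683496e-03, -4.12348723e+01, -2.32230216e+01,  7.25146034e-02,
        3.77505168e-02,  2.98924789e-06]), 'ee_pos': array([ 139.92364233, -557.72168969,  227.98600537]), 'ee_rot': array([ 1.79993981e+02, -8.07929657e-04,  1.40856964e+01]), 'force': array([-0.40067818, -0.01323743,  0.31059121]), 'torque': array([-0.01540852,  0.0019245 ,  0.00778243]), 'gripper_force': 0.0, 'gripper_width': 91.39030590976988}
```

View pics/scene0.png

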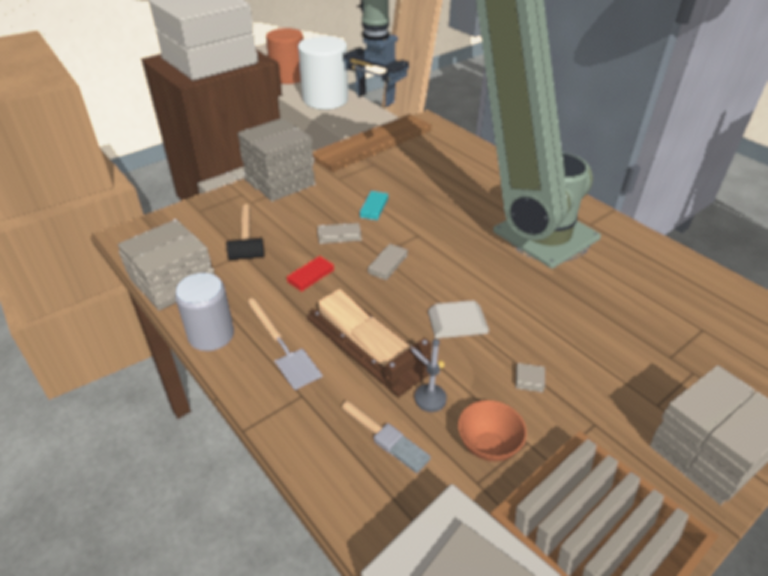

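View pics/side0.png

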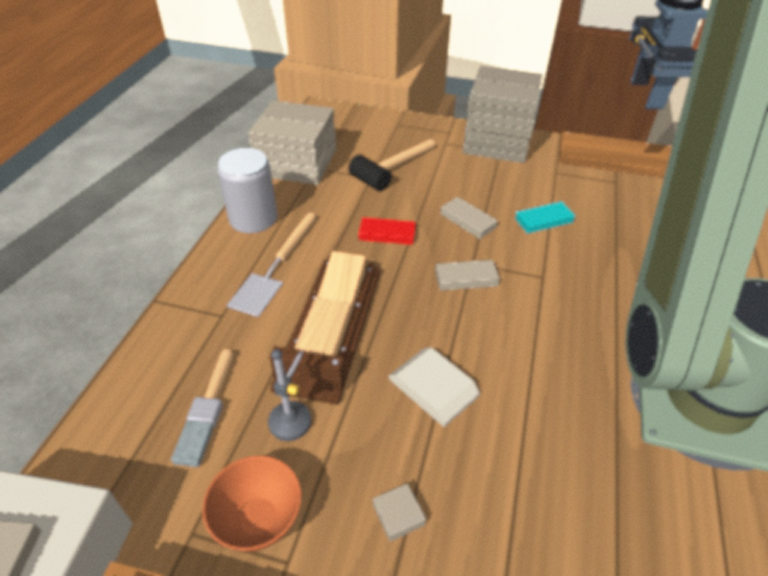

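The scene view shows the candidates at 1.5× pixels. The two grey whole tiles are at (340,233) and (388,261). The red (311,273) and turquoise (374,205) tiles are decoys. The half tile is at (530,377) and the bevelled one at (458,318). The wedge rest runs from the butt at (335,297) to the stop at (400,370), with the gauge at (432,375). In the side view the same tiles are at (467,275) and (469,216).

```bash
cat > b.py <<'E'
from h import *
import pickle
F=pickle.load(open("F.pkl","rb"))
S,D=F["scene"],F["side"]
pts={"tile1":((388,259),(467,271)),"tile2":((340,230),(469,214)),"tip?":((412,347),(302,352)),"slide":((436,367),(293,390)),
"base":((431,399),(290,421)),"half":((530,373),(399,508)),"bevel":((458,314),(434,380)),"red":((311,270),(387,229)),"turq":((374,203),(545,214)),
"stopR":((432,343),(344,362)),"buttL":((319,307),(331,255)),"buttR":((339,291),(366,254)),"upL":((384,361),(300,350)),"upR":((409,343),(341,353)),"buttjoin":((0,0),(0,0))}
for k,(a,b) in pts.items():
    if k=="buttjoin":continue
    a=np.array(a)/1.5;b=np.array(b)/1.5
    print(k,tri([(S,a),(D,b)]).round(),atz(S,a,20).round(),atz(D,b,20).round())
# rectified z=20 views, 0.8px/mm
E
python3 b.py
```

```text
tile1 [ 411. -164.   15.] [ 416. -157.   20.] [ 410. -162.   20.]
tile2 [ 435. -332.   17.] [ 438. -328.   20.] [ 435. -330.   20.]
tip? [609. 150.  92.] [563. 102.  20.] [635. 100.  20.]
slide [600. 211.  82.] [561. 175.  20.] [622. 172.  20.]
base [612. 216.   1.] [624. 229.  20.] [606. 224.  20.]
half [420. 306.  18.] [422. 306.  20.] [420. 307.  20.]
bevel [418.  94.  21.] [416.  91.  20.] [418.  95.  20.]
red [ 586. -244.   15.] [ 588. -240.   20.] [ 584. -237.   20.]
turq [ 284. -380.   14.] [ 290. -371.   20.] [ 284. -374.   20.]
stopR [551. 142.  67.] [522. 120.  20.] [564. 100.  20.]
buttL [ 657. -107.   41.] [ 647. -122.   20.] [ 666. -133.   20.]
buttR [ 594. -119.   47.] [ 580. -137.   20.] [ 603. -155.   20.]
upL [638. 100.  26.] [634.  95.  20.] [640.  97.  20.]
upR [570.  98.  35.] [560.  89.  20.] [574.  84.  20.]
```

Call:
apply_moves([
  [1, 0.03, 0.025, 0.008, 0, 0, 0],
  [1, 0.03, 0.025, 0.008, 0, 0, 0],
  [1, 0.03, 0.025, 0.008, 0, 0, 0],
  [1, 0.03, 0.025, 0.008, 0, 0, 0],
  [1, 0.03, 0.025, 0.008, 0, 0, 0],
])

```text
time_s: 1.32
ee_pos: [290.9, -431.4, 268.5]
ee_rot: [180.0, -0.0, 14.0]
force: [0.0, -0.6, -0.5]
gripper_width: 90.9
gripper_force: 0.0
```

Call:
apply_moves([
  [1, 0.03, 0.025, 0.008, 0, 0, 0],
  [1, 0.03, 0.025, 0.008, 0, 0, 0],
  [1, 0.03, 0.025, 0.008, 0, 0, 0],
  [1, 0.03, 0.025, 0.008, 0, 0, 0],
  [1, 0, 0, 0, 0, 0, 0],
])

```text
time_s: 1.73
ee_pos: [415.0, -329.0, 301.7]
ee_rot: [179.9, -0.3, 14.5]
force: [0.7, -0.4, 0.8]
gripper_width: 91.7
gripper_force: 0.0
```

```bash
cat > w.py <<'E'
from h import *
import sys,pickle
f=grab("wrist"); pickle.dump(f,open("W.pkl","wb")); save(f,sys.argv[1],scale=1.5)
s=status.state(); print(s["time_s"],s["ee_pos"].round(1),s["ee_rot"].round(1),s["qpos"].round(0))
c,d=ray(f,(256,192)); print(c.round(),d.round(2), atz(f,(256,192),20).round())
for q in sys.argv[2:]:
    for b in finder.trace(q,"wrist")[:4]:
        m=b["pixels"].astype(np.uint8); cs,_=cv2.findContours(m,0,2); k=max(cs,key=cv2.contourArea).reshape(-1,2)
        P=np.array([atz(f,p,20)[:2] for p in k],np.float32); r=cv2.minAreaRect(P)
        print(q,round(b["score"],2),[round(float(x)) for x in b["rect"]],np.round(r[0],1),np.round(r[1],1),round(r[2],1),np.round(cv2.boxPoints(r)).tolist())
E
python3 w.py w1.png tile_a_c
```

```text
1.7833 [ 412.4 -330.8  300.8] [ 1.799e+02 -1.000e-01  1.440e+01] [-40.  12.  88.   0.  80.  36.]
[ 479. -312.  459.] [-0.22 -0.06 -0.97] [ 380. -339.   20.]
tile_a_c 0.87 [132, 108, 48, 77] [ 414.2 -168.8] [110.5  57.2] 22.0 [[352.0, -163.0], [374.0, -216.0], [476.0, -175.0], [455.0, -122.0]]
```

View pics/w1.png

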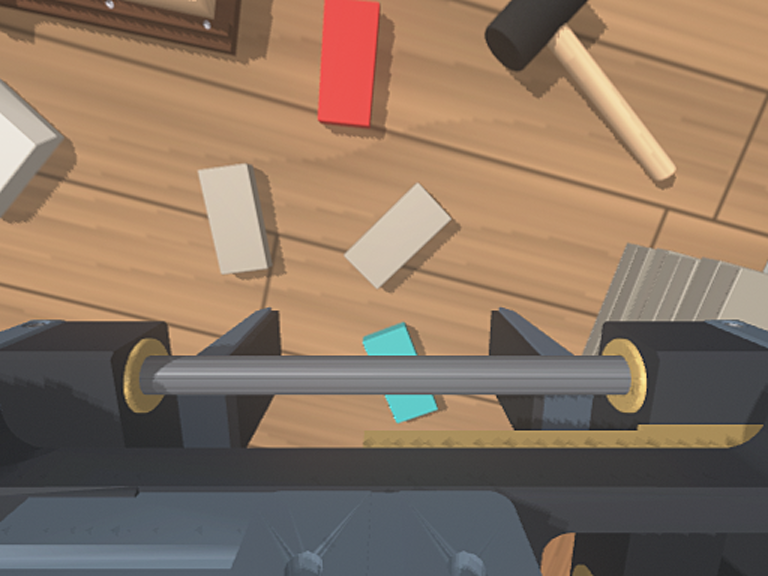

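The wrist view (1.5× pixels) shows grey tile 1 at (234,219), tile 2 at (398,235), red at (350,62) and turquoise at (400,372). The bevelled tile is at the left edge and the rest is at the top left. Next I'll fit the grey tiles' top corners.

```bash
python3 - <<'E'
from h import *
import pickle
f=pickle.load(open("W.pkl","rb"))
print(f["color"][146,156],f["color"][157,265])
for k in ([(199,170),(247,164),(270,268),(221,273)],[(418,183),(452,219),(377,288),(345,255)]):
    P=np.array([atz(f,np.array(p)/1.5,20)[:2] for p in k],np.float32); r=cv2.minAreaRect(P); print(P.round(),P.mean(0).round(1),np.round(r[1],1),r[2])
print(atz(f,np.array((237,50))/1.5,15))
E
```

```text
[208 195 177] [209 195 176]
[[ 453. -125.]
 [ 471. -171.]
 [ 371. -214.]
 [ 353. -164.]] [ 411.9 -168.6] [108.6  53.5] 21.141550064086914
[[ 496. -345.]
 [ 470. -389.]
 [ 378. -331.]
 [ 405. -289.]] [ 437.3 -338.7] [ 51.6 108.5] 57.651920318603516
[ 573.1040276  -141.95631183   15.        ]
```

Call:
apply_moves([
  [1, 0, 0.033, 0, 0, 0, 1.5],
  [1, 0, 0.033, 0, 0, 0, 1.5],
  [1, 0, 0.033, 0, 0, 0, 1.5],
  [1, 0, 0.033, 0, 0, 0, 1.5],
  [1, 0.002, 0.033, 0, 0, 0, 1.5],
])

```text
time_s: 2.25
ee_pos: [410.3, -167.6, 299.6]
ee_rot: [-180.0, 0.1, 21.5]
force: [0.0, 0.4, -0.9]
gripper_width: 91.5
gripper_force: 0.0
```

Call:
apply_moves([
  [1, 0, 0, 0, 0, 0, 0],
  [1, 0, 0, 0, 0, 0, 0],
])

```text
time_s: 2.42
ee_pos: [411.1, -167.7, 300.0]
ee_rot: [180.0, 0.0, 21.6]
force: [-0.6, -0.2, 0.9]
gripper_width: 91.2
gripper_force: 0.0
```

```bash
python3 w.py w2.png tile_a_c rest_top wedge_butt bed_stop
```

```text
2.4667 [ 411.4 -168.6  299.9] [179.9   0.   21.5] [-24.   4.  98.  -0.  78.  45.]
[ 473. -143.  457.] [-0.22 -0.09 -0.97] [ 376. -182.   20.]
tile_a_c 0.93 [237, 133, 35, 73] [ 413.2 -165.8] [110.6  51.3] 22.3 [[352.0, -163.0], [372.0, -211.0], [474.0, -168.0], [455.0, -121.0]]
rest_top 0.35 [103, 0, 189, 63] [566.3 -21.1] [ 78.3 260.5] 21.6 [[482.0, 86.0], [578.0, -157.0], [651.0, -128.0], [555.0, 114.0]]
wedge_butt 0.75 [164, 0, 115, 35] [593.9 -46. ] [ 45.3 157.5] 21.6 [[544.0, 19.0], [602.0, -128.0], [644.0, -111.0], [586.0, 36.0]]
bed_stop 0.83 [105, 0, 187, 61] [566.3 -21.1] [ 78.3 266. ] 21.6 [[481.0, 88.0], [579.0, -159.0], [652.0, -130.0], [554.0, 117.0]]
```

View pics/w2.png

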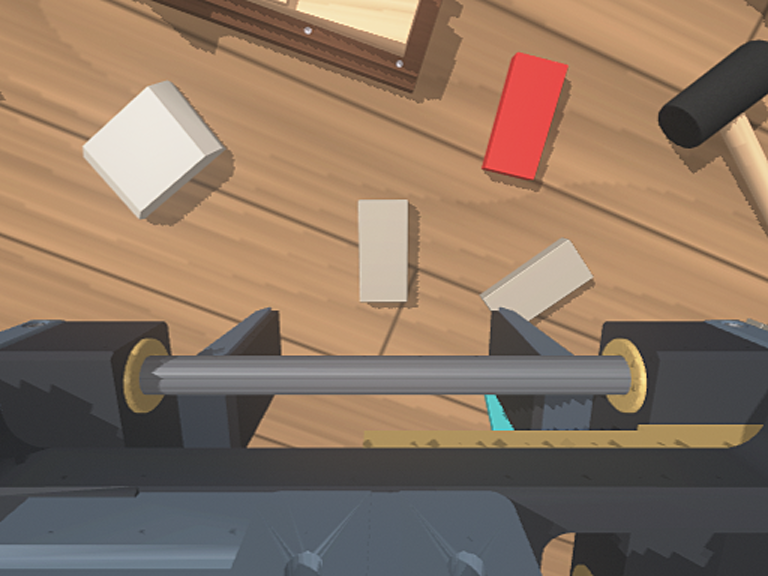

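The wrist view (1.5× pixels) shows tile 1 upright and centred between the fingers at (383,250). The bevelled tile is at (152,150), the red one at (526,115) and the rest's near rail corner at (412,88). I'm descending on tile 1 at (413,-166), yaw 22.

Call:
apply_moves([
  [1, 0.001, 0.002, -0.04, 0, 0, 0.5],
  [1, 0, 0, -0.04, 0, 0, 0],
  [1, 0, 0, -0.04, 0, 0, 0],
  [1, 0, 0, -0.04, 0, 0, 0],
  [1, 0, 0, -0.04, 0, 0, 0],
])

```text
time_s: 3.08
ee_pos: [412.7, -166.7, 98.4]
ee_rot: [179.9, -0.0, 22.0]
force: [0.4, -0.3, -0.1]
gripper_width: 91.2
gripper_force: 0.0
```

Call:
apply_moves([
  [1, 0, 0, -0.04, 0, 0, 0],
  [1, 0, 0, -0.03, 0, 0, 0],
  [1, 0, 0, -0.012, 0, 0, 0],
  [0, 0, 0, 0, 0, 0, 0],
  [-1, 0, 0, 0, 0, 0, 0],
], newtons=25)

```text
time_s: 3.5
ee_pos: [412.6, -166.6, 17.1]
ee_rot: [-179.9, 0.1, 22.0]
force: [1.1, -0.2, -0.1]
gripper_width: 81.0
gripper_force: 0.0
```

Call:
apply_moves([
  [-1, 0, 0, 0, 0, 0, 0],
  [-1, 0, 0, 0, 0, 0, 0],
  [-1, 0, 0, 0, 0, 0, 0],
  [-1, 0, 0, 0, 0, 0, 0],
])

```text
time_s: 3.83
ee_pos: [413.1, -166.0, 18.2]
ee_rot: [180.0, -0.0, 22.1]
force: [0.1, -0.7, 0.9]
gripper_width: 54.0
gripper_force: 0.8
```

Call:
apply_moves([
  [-1, 0, 0, 0.01, 0, 0, 0],
  [-1, 0, 0, 0.04, 0, 0, 0],
  [-1, 0.01, 0.006, 0.036, 0, 0, 7],
  [-1, 0.02, 0.011, 0.03, 0, 0, 7],
  [-1, 0.02, 0.011, 0.03, 0, 0, 7],
])

```text
time_s: 4.25
ee_pos: [462.7, -137.4, 165.9]
ee_rot: [180.0, -0.0, 43.4]
force: [0.9, -1.6, -2.3]
gripper_width: 51.7
gripper_force: 25.0
```

Call:
apply_moves([
  [-1, 0.02, 0.011, 0.02, 0, 0, 7],
  [-1, 0.02, 0.011, 0.02, 0, 0, 7],
  [-1, 0.02, 0.011, 0.02, 0, 0, 7],
  [-1, 0.02, 0.011, 0.006, 0, 0, 7],
  [-1, 0.02, 0.011, 0, 0, 0, 7],
])

```text
time_s: 4.67
ee_pos: [564.6, -82.1, 232.2]
ee_rot: [179.8, -0.0, 78.4]
force: [-0.7, 0.2, -2.5]
gripper_width: 51.9
gripper_force: 25.0
```

Call:
apply_moves([
  [-1, 0.02, 0.011, 0, 0, 0, 7],
  [-1, 0.02, 0.011, 0, 0, 0, 7],
  [-1, 0, 0, 0, 0, 0, 3],
  [-1, 0, 0, 0, 0, 0, 0],
  [-1, 0, 0, 0, 0, 0, 0],
])

```text
time_s: 5.08
ee_pos: [602.3, -60.6, 229.3]
ee_rot: [-179.9, -0.0, 95.0]
force: [0.7, 1.1, -1.7]
gripper_width: 51.8
gripper_force: 25.0
```

```bash
python3 w.py w3.png tile_a_c rest_top wedge_butt bed_stop
```

```text
5.1333 [602.2 -60.8 229.5] [-179.9   -0.    95. ] [ -7.  21.  85.  -0.  74. -12.]
[597.   6. 386.] [ 0.02 -0.23 -0.97] [604. -82.  20.]
tile_a_c 0.96 [210, 146, 93, 144] [604.8 -83.8] [123.  128.1] 5.0 [[538.0, -25.0], [549.0, -153.0], [672.0, -142.0], [660.0, -15.0]]
rest_top 0.93 [250, 24, 57, 110] [617.2  62.3] [ 66.3 130.4] 4.4 [[579.0, 125.0], [589.0, -5.0], [655.0, -0.0], [645.0, 130.0]]
wedge_butt 0.86 [249, 133, 49, 13] [620.7 -10.4] [61.6 15.4] 5.0 [[589.0, -5.0], [591.0, -21.0], [652.0, -15.0], [651.0, -0.0]]
bed_stop 0.72 [228, 0, 108, 204] [624.3  27. ] [125.2 247.6] 4.9 [[551.0, 145.0], [573.0, -102.0], [697.0, -91.0], [676.0, 156.0]]
```

View pics/w3.png

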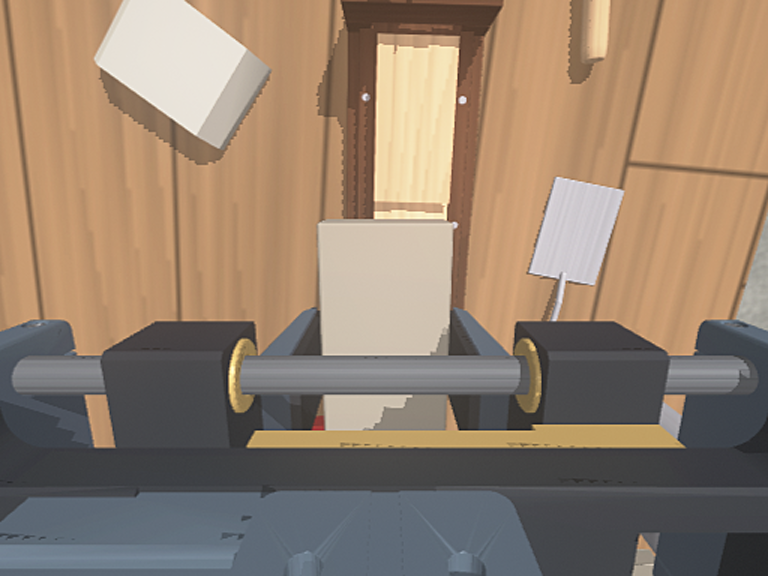

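The wrist view (1.5× pixels) shows the tile held squarely, with its front edge at row 222 and columns 319–453. The upper wedge top spans about columns 377–460 and rows 33–203, with the bridge above row 28. I'll crop that to get the corners.

```bash
python3 - <<'E'
from h import *
import pickle
f=pickle.load(open("W.pkl","rb")); save(f,"w3c.png",(215,0,125,155),3.8)
E
```

```text
(no output)
```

View pics/w3c.png

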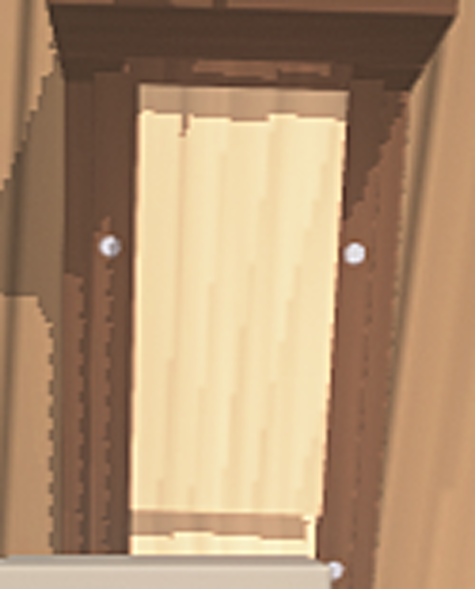

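The crop shows the upper wedge's top corners at (140,84), (349,91), (324,515) and (131,510). The bridge's lower face edge is at row 62–85, and the tile's front edge is at row 560.

```bash
cat > c.py <<'E'
from h import *
import pickle
f=pickle.load(open("W.pkl","rb"))
P=np.array([atz(f,np.array(p)/3.8+[215,0],48)[:2] for p in [(140,84),(349,91),(324,515),(131,510)]],np.float32)
print(P.round(1),P.mean(0),cv2.minAreaRect(P))
a=(P[0]+P[1]-P[2]-P[3])/2; print("axis",np.degrees(np.arctan2(a[1],a[0])),np.degrees(np.arctan2(*(P[0]-P[3])[::-1])),np.degrees(np.arctan2(*(P[1]-P[2])[::-1])))
# bridge front upper edge at z=70
print("bridge", [atz(f,np.array(p)/3.8+[215,0],70).round(1) for p in [(50,8),(455,14)]])
z=232.5
print("tile front",[atz(f,np.array(p)/1.5,z).round(1) for p in [(319,222),(453,222)]])
E
python3 c.py
```

```text
[[582.2 115.3]
 [642.6 118.7]
 [650.4  -1.1]
 [589.4  -4.8]] [616.1443   57.02945] ((616.3076782226562, 57.05062484741211), (61.09141159057617, 120.32695770263672), 3.4014620780944824)
axis 93.55818 93.40146 93.71533
bridge [array([557.9, 124.1,  70. ]), array([665.3, 132. ,  70. ])]
tile front [array([573.9,  -8.3, 232.5]), array([623.1,  -4. , 232.5])]
```

Rest top is at (616,57), axis 93.6°, and its size checks at 120×61. Placing the first tile.

Call:
apply_moves([
  [-1, 0.004, 0.03, 0, 0, 0, -0.7],
  [-1, 0.004, 0.03, -0.02, 0, 0, -0.7],
  [-1, 0.003, 0.03, -0.03, 0, 0, 0],
  [-1, 0.003, 0.028, -0.03, 0, 0, 0],
  [-1, 0, 0, -0.04, 0, 0, 0],
])

```text
time_s: 5.75
ee_pos: [618.9, 61.3, 112.0]
ee_rot: [179.6, -0.2, 93.8]
force: [1.6, -0.4, -2.3]
gripper_width: 52.0
gripper_force: 25.0
```

Call:
apply_moves([
  [-1, 0, 0, -0.025, 0, 0, 0],
  [-1, 0, 0, -0.012, 0, 0, 0],
  [-1, 0, 0, -0.005, 0, 0, 0],
  [-1, 0, 0, 0, 0, 0, 0],
  [-1, 0, 0, 0, 0, 0, 0],
])

```text
time_s: 6.17
ee_pos: [617.2, 56.4, 69.1]
ee_rot: [179.9, 0.0, 93.6]
force: [1.2, -0.0, -2.6]
gripper_width: 52.1
gripper_force: 25.0
```

```bash
python3 - <<'E'
from h import *
s=status.state()
for k in ("ee_pos","ee_rot","force"): print(s[k].round(1))
E
```

```text
[617.2  56.4  69.1]
[179.9   0.   93.6]
[ 1.2 -0.  -2.6]
```

Call:
apply_moves([
  [-1, -0.001, 0.0005, -0.001, 0, 0, 0],
  [-1, 0, 0, -0.001, 0, 0, 0],
  [-1, 0, 0, 0, 0, 0, 0],
])

```text
time_s: 6.42
ee_pos: [616.3, 57.0, 67.8]
ee_rot: [179.9, 0.0, 93.7]
force: [-0.2, -0.5, 3.0]
gripper_width: 51.9
gripper_force: 25.0
```

Call:
apply_moves([
  [0, 0, 0, 0, 0, 0, 0],
  [0.6, 0, 0, 0, 0, 0, 0],
  [1, 0, 0, 0, 0, 0, 0],
  [1, 0, 0, 0.015, 0, 0, 0],
  [1, 0, 0, 0.04, 0, 0, 0],
])

```text
time_s: 6.83
ee_pos: [612.0, 56.8, 116.4]
ee_rot: [-179.3, 0.0, 93.7]
force: [1.0, -0.4, -0.1]
gripper_width: 75.8
gripper_force: 0.0
```

Call:
apply_moves([
  [1, -0.01, -0.02, 0.04, 0, 0, 7],
  [1, -0.01, -0.04, 0.04, 0, 0, 7],
  [1, -0.01, -0.04, 0.03, 0, 0, 7],
  [1, -0.012, -0.038, 0, 0, 0, 7],
  [1, -0.012, -0.038, 0, 0, 0, 7],
])

```text
time_s: 7.25
ee_pos: [568.8, -97.6, 213.5]
ee_rot: [179.8, 0.2, 128.6]
force: [0.7, 0.1, -0.3]
gripper_width: 91.3
gripper_force: 0.0
```

Call:
apply_moves([
  [1, -0.015, -0.037, 0, 0, 0, 7],
  [1, -0.02, -0.034, 0, 0, 0, 7],
  [1, -0.02, -0.034, 0, 0, 0, 5.5],
  [1, -0.02, -0.034, 0, 0, 0, 0],
  [1, -0.02, -0.034, 0, 0, 0, 0],
])

```text
time_s: 7.67
ee_pos: [473.5, -268.1, 211.3]
ee_rot: [180.0, 0.0, 147.2]
force: [0.2, -0.0, -0.7]
gripper_width: 91.2
gripper_force: 0.0
```

Call:
apply_moves([
  [1, -0.02, -0.034, 0, 0, 0, 0],
  [1, -0.01, -0.012, 0, 0, 0, 0],
  [1, 0, 0, 0, 0, 0, 0],
  [1, 0, 0, 0, 0, 0, 0],
])

```text
time_s: 8.0
ee_pos: [444.3, -313.1, 211.3]
ee_rot: [180.0, -0.0, 147.1]
force: [-0.6, 0.5, 0.2]
gripper_width: 91.1
gripper_force: 0.0
```

```bash
python3 w.py w4.png tile_a_c
```

```text
8.05 [ 444.8 -312.3  211.3] [179.9  -0.  147.2] [-36.  16.  95.   0.  69. -93.]
[ 389. -277.  368.] [ 0.2  -0.13 -0.97] [ 459. -323.   20.]
```

View pics/w4.png

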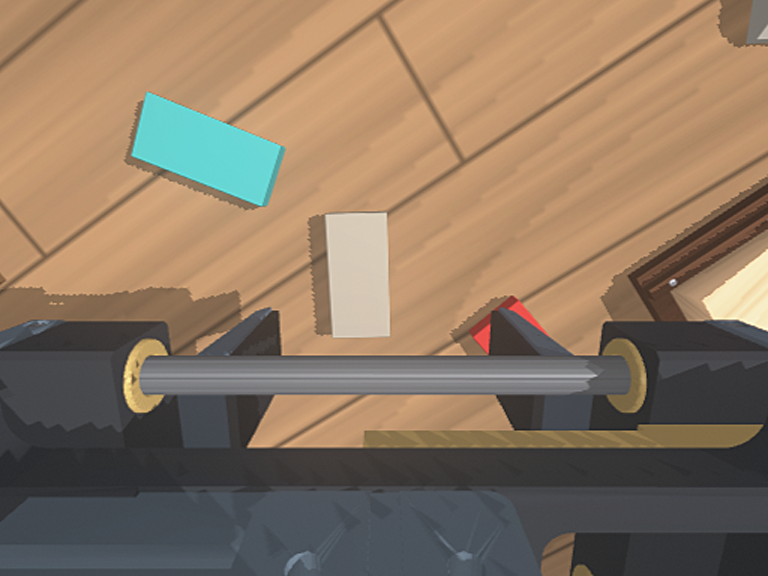

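Grey tile 2 lies between the fingers, with corners (326,212), (386,212), (389,335) and (333,337). Red and turquoise are clear of it.

```bash
python3 - <<'E'
from h import *
import pickle
f=pickle.load(open("W.pkl","rb"))
P=np.array([atz(f,np.array(p)/1.5,20)[:2] for p in [(326,213),(386,212),(389,335),(333,337)]],np.float32)
r=cv2.minAreaRect(P);print(P.round(1),P.mean(0),r)
a=P[0]+P[1]-P[2]-P[3];print(np.degrees(np.arctan2(a[1],a[0])))
print(status.state()["ee_pos"])
E
```

```text
[[ 378.7 -328.2]
 [ 405.1 -286. ]
 [ 497.2 -342.4]
 [ 471.6 -385.4]] [ 438.16083 -335.52094] ((438.26629638671875, -335.5182800292969), (50.04421615600586, 109.0651626586914), 58.38214111328125)
148.44292
[ 445.17989149 -311.87980327  211.33845871]
```

Call:
apply_moves([
  [1, -0.007, -0.0235, -0.03, 0, 0, 1.3],
  [1, 0, 0, -0.04, 0, 0, 0],
  [1, 0, 0, -0.04, 0, 0, 0],
  [1, 0, 0, -0.04, 0, 0, 0],
  [1, 0, 0, -0.03, 0, 0, 0],
])

```text
time_s: 8.52
ee_pos: [437.6, -334.0, 28.7]
ee_rot: [180.0, -0.2, 148.6]
force: [-0.3, 1.0, -0.5]
gripper_width: 91.3
gripper_force: 0.0
```

Call:
apply_moves([
  [1, 0, 0, -0.013, 0, 0, 0],
  [0, 0, 0, 0, 0, 0, 0],
  [-1, 0, 0, 0, 0, 0, 0],
  [-1, 0, 0, 0, 0, 0, 0],
  [-1, 0, 0, 0, 0, 0, 0],
])

```text
time_s: 8.93
ee_pos: [438.5, -335.7, 18.9]
ee_rot: [180.0, 0.1, 148.6]
force: [0.2, -1.1, 0.1]
gripper_width: 67.5
gripper_force: 0.0
```

Call:
apply_moves([
  [-1, 0, 0, 0, 0, 0, 0],
  [-1, 0, 0, 0, 0, 0, 0],
  [-1, 0, 0, 0, 0, 0, 0],
])

```text
time_s: 9.18
ee_pos: [437.9, -336.2, 18.9]
ee_rot: [180.0, 0.0, 148.5]
force: [0.5, -0.1, 1.0]
gripper_width: 52.0
gripper_force: 25.0
```

Call:
apply_moves([
  [-1, 0, 0, 0.012, 0, 0, 0],
  [-1, 0, 0, 0.04, 0, 0, 0],
  [-1, 0.01, 0.02, 0.035, 0, 0, -5],
  [-1, 0.02, 0.033, 0.025, 0, 0, -6],
  [-1, 0.02, 0.033, 0.025, 0, 0, -6],
])

```text
time_s: 9.6
ee_pos: [484.0, -256.2, 152.6]
ee_rot: [180.0, 0.1, 131.0]
force: [0.9, 0.3, -1.8]
gripper_width: 52.0
gripper_force: 25.0
```

Call:
apply_moves([
  [-1, 0.02, 0.033, 0.025, 0, 0, -7],
  [-1, 0.02, 0.033, 0.025, 0, 0, -7],
  [-1, 0.02, 0.033, 0.025, 0, 0, -7],
  [-1, 0.02, 0.033, 0, 0, 0, -7],
  [-1, 0.02, 0.033, 0, 0, 0, -7],
])

```text
time_s: 10.02
ee_pos: [578.2, -101.3, 220.1]
ee_rot: [179.8, 0.1, 96.5]
force: [0.8, -0.8, -2.9]
gripper_width: 52.0
gripper_force: 25.0
```

Call:
apply_moves([
  [-1, 0.014, 0.025, 0, 0, 0, -3],
  [-1, 0, 0, 0, 0, 0, 0],
  [-1, 0, 0, 0, 0, 0, 0],
])

```text
time_s: 10.27
ee_pos: [591.1, -76.4, 217.5]
ee_rot: [-179.9, 0.0, 94.1]
force: [-0.6, 0.1, -1.9]
gripper_width: 51.8
gripper_force: 25.0
```

```bash
sed -i 's/scale=1.5)/crop=(195,0,150,190),scale=3)/' w.py; python3 w.py w5.png
```

```text
10.3167 [590.6 -77.5 217.6] [-179.9    0.    94. ] [ -9.  21.  88.  -0.  72. -13.]
[587. -10. 375.] [ 0.01 -0.23 -0.97] [592. -95.  20.]
```

View pics/w5.png

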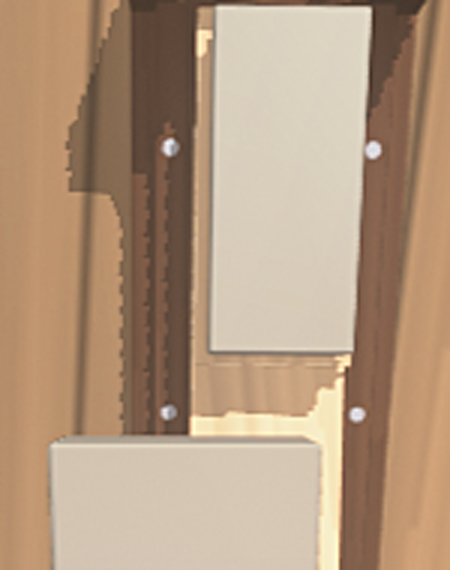

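The crop shows tile 1 on the wedge with its top corners at (217,7), (372,7), (354,352) and (210,350). The wedge's thin end is at row 365, and the held tile's front edge is at row 445, columns 50–320.

```bash
python3 - <<'E'
from h import *
import pickle
f=pickle.load(open("W.pkl","rb"))
g=lambda p,z: atz(f,np.array(p)/3+[195,0],z)[:2]
P=np.array([g(p,68) for p in [(217,7),(372,7),(354,352),(210,350)]],np.float32)
print(P.round(1),P.mean(0),cv2.minAreaRect(P)); a=P[0]+P[1]-P[2]-P[3];print(np.degrees(np.arctan2(a[1],a[0])))
print("wedge left edge",g((195,20),48),g((190,420),40),"thin end",g((197,365),48),g((345,357),48))
print("held",g((51,447),220),g((320,445),220))
s=status.state();print(s["ee_pos"],s["ee_rot"])
E
```

```text
[[5.891e+02 1.078e+02]
 [6.395e+02 1.114e+02]
 [6.467e+02 3.100e+00]
 [5.953e+02 1.000e-01]] [617.6712   55.59686] ((617.4385375976562, 55.52474594116211), (51.51759719848633, 108.5290756225586), 3.7969870567321777)
93.5461
wedge left edge [581.91665364 110.96985585] [590.24043128 -26.29650041] thin end [591.32514807  -5.09237852] [647.43631448   1.85978247]
held [563.08425378 -24.20596125] [612.7666527  -20.29989787]
[590.59224178 -77.49552744 217.62755556] [-1.79903752e+02  2.28017243e-02  9.40161901e+01]
```

Call:
apply_moves([
  [-1, 0.0065, 0.0335, 0, 0, 0, -0.4],
  [-1, 0.0065, 0.0335, 0, 0, 0, 0],
  [-1, 0.0065, 0.0335, -0.02, 0, 0, 0],
  [-1, 0.006, 0.0335, -0.02, 0, 0, 0],
  [-1, 0, 0, -0.03, 0, 0, 0],
])

```text
time_s: 10.73
ee_pos: [618.7, 60.4, 149.7]
ee_rot: [179.6, -0.2, 93.6]
force: [1.5, -1.1, -1.2]
gripper_width: 52.0
gripper_force: 25.0
```

Call:
apply_moves([
  [-1, 0, 0, -0.03, 0, 0, 0],
  [-1, 0, 0, -0.02, 0, 0, 0],
  [-1, 0, 0, -0.005, 0, 0, 0],
  [-1, 0, 0, 0, 0, 0, 0],
  [-1, 0, 0, 0, 0, 0, 0],
])

```text
time_s: 11.15
ee_pos: [617.3, 55.3, 94.2]
ee_rot: [179.9, 0.0, 93.4]
force: [1.0, 0.3, -1.3]
gripper_width: 51.8
gripper_force: 25.0
```

```bash
cat > s.py <<'E'
from workcell import status,cams
import numpy as np
L=[]
for i in range(2):
    s=status.state();L.append(np.r_[s["ee_pos"],s["ee_rot"],s["force"]]);cams.grab_frame("side")
print(np.mean(L,0).round(2))
E
python3 s.py
```

```text
[617.52  55.46  94.6  179.86   0.    93.45   1.22   0.    -1.52]
```

Call:
apply_moves([
  [-1, -0.001, 0.001, -0.005, 0, 0, 0.2],
  [-1, 0, 0, -0.001, 0, 0, 0],
  [-1, 0, 0, 0, 0, 0, 0],
  [-1, 0, 0, 0, 0, 0, 0],
])

```text
time_s: 11.58
ee_pos: [615.7, 57.4, 87.5]
ee_rot: [180.0, 0.0, 93.7]
force: [0.8, -0.2, -2.0]
gripper_width: 51.6
gripper_force: 25.0
```

Call:
apply_moves([
  [-1, 0, 0, -0.001, 0, 0, 0],
  [-1, 0, 0, 0, 0, 0, 0],
])

```text
time_s: 11.75
ee_pos: [615.9, 57.5, 86.9]
ee_rot: [179.9, 0.0, 93.7]
force: [-0.1, -0.4, 1.0]
gripper_width: 51.8
gripper_force: 25.0
```

Call:
apply_moves([
  [0, 0, 0, 0, 0, 0, 0],
  [0.6, 0, 0, 0, 0, 0, 0],
  [1, 0, 0, 0, 0, 0, 0],
  [1, 0, 0, 0.015, 0, 0, 0],
  [1, 0, 0, 0.035, 0, 0, 0],
])

```text
time_s: 12.17
ee_pos: [612.5, 57.1, 131.9]
ee_rot: [-179.4, 0.0, 93.7]
force: [0.4, -1.0, -0.0]
gripper_width: 75.5
gripper_force: 0.0
```

Call:
apply_moves([
  [1, 0, -0.02, 0.035, 0, 0, 0],
  [1, 0.002, -0.04, 0.02, 0, 0, 0],
  [0, 0.002, -0.04, 0, 0, 0, 0],
  [-1, 0.003, -0.04, 0, 0, 0, 0],
  [-1, 0.003, -0.04, 0, 0, 0, 0],
])

```text
time_s: 12.58
ee_pos: [625.6, -121.4, 190.6]
ee_rot: [179.9, 0.0, 93.8]
force: [0.9, -0.0, 0.4]
gripper_width: 73.7
gripper_force: 0.0
```

Call:
apply_moves([
  [-1, 0.002, -0.03, 0, 0, 0, 0],
  [-1, 0, 0, 0, 0, 0, 0],
  [-1, 0, 0, 0, 0, 0, 0],
  [-1, 0, 0, 0, 0, 0, 0],
])

```text
time_s: 12.92
ee_pos: [627.3, -149.4, 189.5]
ee_rot: [-180.0, -0.0, 93.7]
force: [-1.3, 0.8, -0.1]
gripper_width: 47.4
gripper_force: 0.0
```

```bash
python3 s.py; python3 - <<'E'
from h import *
import pickle
F={n:grab(n) for n in ("scene","side","wrist")}; pickle.dump(F,open("F2.pkl","wb"))
a=F["scene"]["color"][190:280,205:310];b=F["side"]["color"][150:290,165:260]
A=cv2.resize(a,None,fx=4,fy=4,interpolation=cv2.INTER_CUBIC);B=cv2.resize(b,None,fx=4,fy=4,interpolation=cv2.INTER_CUBIC)
im=np.zeros((600,800,3),np.uint8);im[:360,:420]=A;im[:560,420:800]=B
cv2.imwrite("pics/g1.png",im[:,:,::-1])
w=F["wrist"]["color"];cv2.imwrite("pics/w6.png",cv2.resize(w[:,:,::-1],None,fx=1.5,fy=1.5))
E
```

```text
[ 6.2737e+02 -1.4906e+02  1.8959e+02 -1.7998e+02 -5.0000e-02  9.3730e+01
 -6.7000e-01  7.6000e-01  4.1000e-01]
```

View pics/g1.png

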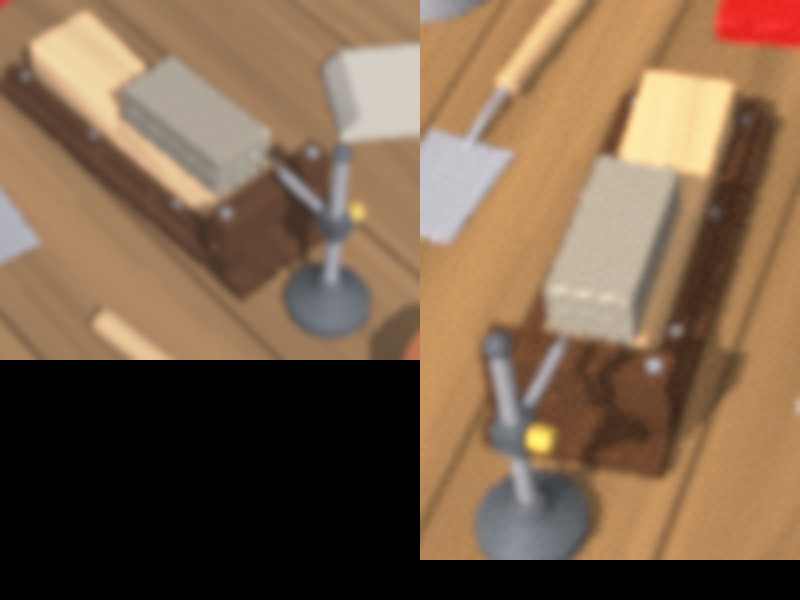

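The stack is square on the wedge. The gauge's point is at about scene px (273.7,230) and side px (200.7,235.5). I'll work out a rough height, then close and descend behind the butt.

```bash
python3 - <<'E'
from h import *
import pickle
F=pickle.load(open("F2.pkl","rb"));S,D=F["scene"],F["side"]
a=lambda x,y:(S,(205+x/4,190+y/4)); b=lambda x,y:(D,(165+(x-420)/4,150+y/4))
for n,p,q in [("tip",a(274,159),b(564,341)),("endnear",a(268,133),b(636,306)),("endfar",a(217,162),b(547,290)),("post",a(343,152),b(496,340)),("slide",a(336,222),b(511,436))]:
    print(n,tri([p,q]).round(1))
E
```

```text
tip [609.5 148.3  93. ]
endnear [583.8 109.   77.9]
endfar [635.9 112.2  81.2]
post [613.5 215.6 166.6]
slide [613.2 217.4  92.2]
```

Call:
apply_moves([
  [-1, 0, 0, -0.035, 0, 0, 0],
  [-1, 0, 0, -0.04, 0, 0, 0],
  [-1, 0, 0, -0.04, 0, 0, 0],
  [-1, 0, 0, -0.03, 0, 0, 0],
  [-1, 0, 0, 0, 0, 0, 0],
])

```text
time_s: 13.58
ee_pos: [622.8, -147.8, 38.3]
ee_rot: [-179.3, -0.2, 93.8]
force: [-1.7, -0.1, -0.3]
gripper_width: 0.3
gripper_force: 0.0
```

Call:
apply_moves([
  [-1, 0, 0.004, 0, 0, 0, 0],
  [-1, 0, 0.003, 0, 0, 0, 0],
  [-1, 0, 0.003, 0, 0, 0, 0],
  [-1, 0, 0, 0, 0, 0, 0],
])

```text
time_s: 13.92
ee_pos: [629.1, -139.3, 47.5]
ee_rot: [179.7, 0.1, 93.8]
force: [-0.5, 0.4, 0.2]
gripper_width: 0.5
gripper_force: 0.0
```

Call:
apply_moves([
  [-1, -0.001, 0.004, -0.002, 0, 0, 0],
  [-1, -0.001, 0.003, 0, 0, 0, 0],
  [-1, 0, 0.003, 0, 0, 0, 0],
  [-1, 0, 0.003, 0, 0, 0, 0],
  [-1, 0, 0.002, 0, 0, 0, 0],
])

```text
time_s: 14.33
ee_pos: [625.9, -125.4, 43.3]
ee_rot: [179.9, 0.1, 93.8]
force: [1.1, -3.9, 2.7]
gripper_width: 0.6
gripper_force: 2.0
```

Call:
apply_moves([
  [-1, 0, 0.002, 0, 0, 0, 0],
  [-1, 0, 0.002, 0, 0, 0, 0],
  [-1, 0, 0.002, 0, 0, 0, 0],
])

```text
time_s: 14.58
ee_pos: [625.9, -119.2, 43.2]
ee_rot: [179.9, 0.0, 93.7]
force: [0.3, -3.9, 1.7]
gripper_width: 0.1
gripper_force: 2.1
```

Call:
apply_moves([
  [-1, 0, 0.001, 0, 0, 0, 0],
  [-1, -0.0005, 0.001, 0, 0, 0, 0],
])

```text
time_s: 14.75
ee_pos: [625.6, -117.8, 43.1]
ee_rot: [179.9, 0.1, 93.8]
force: [1.6, -7.8, 1.4]
gripper_width: 0.2
gripper_force: 4.1
```

Call:
apply_moves([
  [-1, 0, 0.001, 0, 0, 0, 0],
  [-1, 0, 0.001, 0, 0, 0, 0],
])

```text
time_s: 14.92
ee_pos: [625.6, -116.4, 43.1]
ee_rot: [179.9, 0.2, 93.8]
force: [0.2, -9.4, 1.1]
gripper_width: 0.7
gripper_force: 4.3
```

Call:
apply_moves([
  [-1, 0, 0.001, 0, 0, 0, 0],
  [-1, 0, 0.001, 0, 0, 0, 0],
])

```text
time_s: 15.08
ee_pos: [625.5, -114.4, 43.1]
ee_rot: [179.9, 0.2, 93.8]
force: [0.4, -9.0, 1.6]
gripper_width: 0.4
gripper_force: 4.3
```

Call:
apply_moves([
  [-1, 0, 0.001, 0, 0, 0, 0],
  [-1, 0, 0.001, 0, 0, 0, 0],
])

```text
time_s: 15.25
ee_pos: [625.5, -112.5, 43.1]
ee_rot: [179.9, 0.2, 93.8]
force: [-0.6, -8.8, 2.1]
gripper_width: 0.3
gripper_force: 4.3
```

Call:
apply_moves([
  [-1, -0.0001, 0.002, 0, 0, 0, 0],
  [-1, -0.0001, 0.002, 0, 0, 0, 0],
  [-1, -0.0001, 0.002, 0, 0, 0, 0],
  [-1, -0.0001, 0.002, 0, 0, 0, 0],
  [-1, -0.0001, 0.002, 0, 0, 0, 0],
])

```text
time_s: 15.67
ee_pos: [625.0, -102.4, 43.1]
ee_rot: [179.9, 0.2, 93.7]
force: [0.4, -9.0, 2.9]
gripper_width: 0.6
gripper_force: 4.3
```

Call:
apply_moves([
  [-1, -0.0001, 0.002, 0, 0, 0, 0],
  [-1, -0.0001, 0.002, 0, 0, 0, 0],
  [-1, -0.0001, 0.002, 0, 0, 0, 0],
  [-1, -0.0001, 0.002, 0, 0, 0, 0],
  [-1, 0, 0, 0, 0, 0, 0],
])

```text
time_s: 16.08
ee_pos: [624.5, -94.0, 43.1]
ee_rot: [179.9, 0.1, 93.8]
force: [-0.5, -6.6, 2.8]
gripper_width: 0.7
gripper_force: 3.7
```

```bash
python3 s.py
```

```text
[ 6.2456e+02 -9.4010e+01  4.3120e+01  1.7994e+02  1.3000e-01  9.3750e+01
  1.3000e-01 -7.2000e+00  3.0700e+00]
```

Contact with the stop came at TCP y≈-118.5, so the stack top should now be about 92 mm. I'm backing off to look at the tip close up.

Call:
apply_moves([
  [-1, 0, -0.02, 0, 0, 0, 0],
  [-1, 0, -0.02, 0.02, 0, 0, 0],
  [-1, 0, 0, 0.04, 0, 0, 0],
  [-1, 0, 0, 0.04, 0, 0, -7],
  [-1, -0.01, 0.01, 0.04, 0, 0, -7],
])

```text
time_s: 16.6
ee_pos: [614.8, -123.2, 182.6]
ee_rot: [-179.9, -0.1, 79.3]
force: [1.3, -0.6, 0.6]
gripper_width: 0.6
gripper_force: 0.0
```

Call:
apply_moves([
  [-1, -0.02, 0.03, 0.02, 0, 0, -7],
  [-1, -0.02, 0.03, 0.01, 0, 0, -7],
  [-1, -0.02, 0.03, 0, 0, 0, -7],
  [-1, -0.02, 0.03, 0, 0, 0, -7],
  [-1, -0.02, 0.03, 0, 0, 0, -7],
])

```text
time_s: 17.02
ee_pos: [512.3, 29.3, 211.9]
ee_rot: [-179.9, -0.0, 44.3]
force: [1.4, 0.4, -0.7]
gripper_width: 0.3
gripper_force: 0.0
```

Call:
apply_moves([
  [-1, -0.015, 0.03, 0, 0, 0, -7],
  [-1, -0.015, 0.03, 0, 0, 0, -7],
  [-1, -0.01, 0.025, 0, 0, 0, -7],
  [-1, 0, 0.01, 0, 0, 0, -7],
  [-1, 0, 0, 0, 0, 0, -3],
])

```text
time_s: 17.43
ee_pos: [472.7, 124.8, 211.7]
ee_rot: [-179.8, 0.1, 13.7]
force: [-0.5, 0.3, -0.0]
gripper_width: 0.6
gripper_force: 0.0
```

```bash
python3 - <<'E'
from h import *
import pickle
f=grab("wrist");pickle.dump(f,open("T1.pkl","wb"));s=status.state();print(s["ee_pos"],s["ee_rot"],s["qpos"].round())
print(proj(f,(609,148,95)),[(b["score"],b["rect"]) for b in finder.boxes_of("pointer_tip","wrist")])
E
```

```text
[473.0551299  123.78939727 211.64680834] [-1.79879437e+02  1.05062728e-01  1.36926652e+01] [ 13.  11. 102.   0.  67.  89.]
[266.85440406  45.0904232 ] [(0.57, [179.9, 8.1, 91.1, 40.9])]
```

Call:
apply_moves([
  [-1, 0, 0, 0, 1.6, -6.6, 0],
  [-1, 0, 0, 0, 1.6, -6.6, 0],
  [-1, 0, 0, -0.01, 1.6, -6.6, 0],
  [-1, 0, 0, -0.02, 1.6, -6.6, 0],
  [-1, 0, 0, -0.02, 1.6, -6.6, 0],
])

```text
time_s: 17.95
ee_pos: [474.5, 121.8, 169.7]
ee_rot: [179.9, -31.4, 13.9]
force: [0.2, -0.5, -0.1]
gripper_width: 0.5
gripper_force: 0.0
```

Call:
apply_moves([
  [-1, 0, 0, -0.01, 1.6, -6.6, 0],
  [-1, 0, 0, 0, 1.6, -6.6, 0],
  [-1, 0, 0, 0, 0, 0, 0],
  [-1, 0, 0, 0, 0, 0, 0],
])

```text
time_s: 18.28
ee_pos: [475.0, 127.1, 163.2]
ee_rot: [-178.9, -37.5, 13.9]
force: [0.2, 0.2, -0.2]
gripper_width: 0.5
gripper_force: 0.0
```

```bash
python3 - <<'E'
from h import *
import pickle
f=grab("wrist");pickle.dump(f,open("T2.pkl","wb"));s=status.state();print(s["ee_pos"],s["ee_rot"],s["qpos"].round())
u=proj(f,(609,148,95));print(u,proj(f,(590,110,92)))
g=pickle.load(open("T1.pkl","rb"));v=proj(g,(609,148,95))
def cr(f,c,w,h):
    l=int(np.clip(c[0]-w/2,0,512-w));t=int(np.clip(c[1]-h/2,0,384-h));print(l,t);return cv2.resize(f["color"][t:t+h,l:l+w,::-1],None,fx=4,fy=4,interpolation=cv2.INTER_CUBIC)
cv2.imwrite("pics/t.png",np.hstack([cr(g,v,100,150),cr(f,u,100,150)]))
E
```

```text
[475.87313693 127.38101064 163.95551615] [-178.97244235  -37.63951534   13.95944753] [ 12.   2. 133.  16.   8.  73.]
[269.71934093 127.64132102] [302.14281707 152.02700458]
216 0
219 52
```

View pics/t.png

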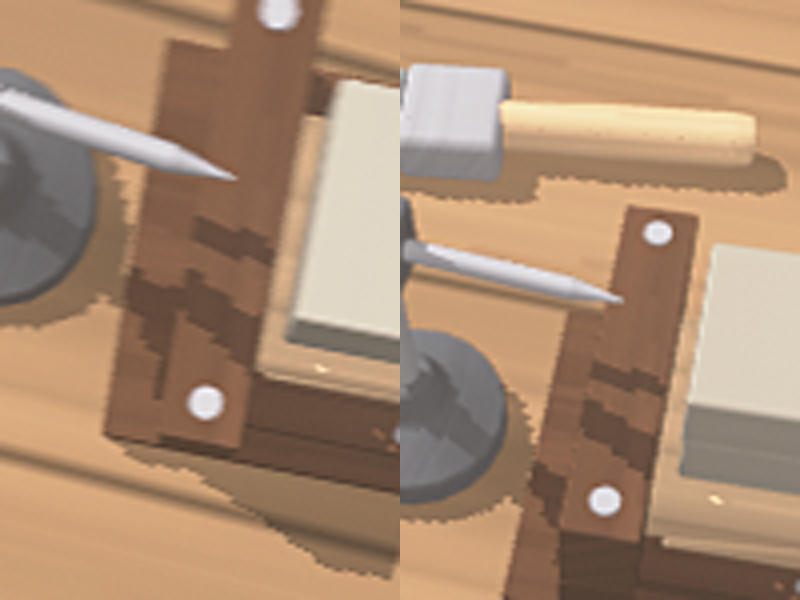

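The crop shows the tip sharply at (238,179) in the vertical view and (624,300) in the tilted view. The stack's top end corners are at (340,82)/(288,337) and (714,245)/(688,403).

```bash
cat > t.py <<'E'
from h import *
import pickle
A=pickle.load(open("T1.pkl","rb"));B=pickle.load(open("T2.pkl","rb"))
a=lambda x,y:(A,((x+.5)/4-.5+216,(y+.5)/4-.5)); b=lambda x,y:(B,((x-400+.5)/4-.5+219,(y+.5)/4-.5+52))
for n,p,q in [("tip",a(238,180),b(624,300)),("far",a(340,81),b(714,245)),("near",a(288,337),b(688,403)),("stud near(70)",a(205,403),b(605,501)),("stud far",a(279,12),b(657,233)),("bot near tile",a(290,320+30),b(682,476))]:
    X=tri([p,q]);print(n,X.round(1),(np.array(p[1])-proj(A,X)).round(2),(np.array(q[1])-proj(B,X)).round(2))
E
python3 t.py
```

```text
tip [610.3 142.   97. ] [ 1.32 -0.03] [-1.15  0.05]
far [636.4 124.1  93.1] [ 0.29 -0.  ] [-0.25  0.01]
near [580.8 121.2 101.1] [-0.41 -0.01] [ 0.39 -0.01]
stud near(70) [565.  136.3  72.4] [ 0.3 -0. ] [-0.3  0. ]
stud far [653.9 141.3  73.3] [ 0.86 -0.02] [-0.69  0.03]
bot near tile [584.1 118.1  60. ] [0.77 0.  ] [-0.73  0.02]
```

```bash
cat >> t.py <<'E'
print('---')
for n,p,q in [("near2",a(297,319),b(688,403)),("near3",a(295,322),b(690,403))]:
    X=tri([p,q]);print(n,X.round(1),(np.array(p[1])-proj(A,X)).round(2),(np.array(q[1])-proj(B,X)).round(2))
# joint refinement: T1,T2 small rotation+shift; points: known stop frame
from scipy.optimize import least_squares
from scipy.spatial.transform import Rotation as Ro
obs=[(a(238,180),b(624,300)),(a(340,81),b(714,245)),(a(297,319),b(688,403)),(a(205,403),b(605,501)),(a(279,12),b(657,233))]
def pr(f,X,w):
    g=dict(f);g["R"]=Ro.from_rotvec(w[:3]/300).as_matrix()@np.array(f["R"]);g["t"]=np.array(f["t"])+w[3:];return proj(g,X)
def res(v):
    P=v[:15].reshape(5,3);w1,w2=v[15:21],v[21:27]
    r=[np.r_[pr(A,P[i],w1)-o[0][1],pr(B,P[i],w2)-o[1][1]]/0.4 for i,o in enumerate(obs)]
    r+=[w1/1.5,w2/1.5,[(np.linalg.norm(P[1]-P[2])-52)/.3,(P[1,2]-P[2,2])/.3,(P[3,2]-70.5)/.7,(P[4,2]-70.5)/.7]]
    return np.concatenate(r)
x0=np.r_[np.ravel([tri(o) for o in obs]),np.zeros(12)]
s=least_squares(res,x0);P=s.x[:15].reshape(5,3);C=np.linalg.pinv(s.jac.T@s.jac)
print(P.round(1),s.x[15:].round(2),"cost",s.cost)
d=np.zeros(27);d[2]=1;d[5]=d[8]=-.5;print("tip-top",d@s.x,"+-",np.sqrt(d@C@d))
E
python3 t.py
```

```text
tip [610.3 142.   97. ] [ 1.32 -0.03] [-1.15  0.05]
far [636.4 124.1  93.1] [ 0.29 -0.  ] [-0.25  0.01]
near [580.8 121.2 101.1] [-0.41 -0.01] [ 0.39 -0.01]
stud near(70) [565.  136.3  72.4] [ 0.3 -0. ] [-0.3  0. ]
stud far [653.9 141.3  73.3] [ 0.86 -0.02] [-0.69  0.03]
bot near tile [584.1 118.1  60. ] [0.77 0.  ] [-0.73  0.02]
---
near2 [586.2 120.5  93.2] [0.59 0.  ] [-0.55  0.02]
near3 [585.3 120.5  94.5] [0.09 0.  ] [-0.09  0.  ]
[[612.2 142.1  94.6]
 [639.1 124.   90.4]
 [587.4 120.3  90.5]
 [565.7 136.4  70.5]
 [656.8 141.5  70.4]] [-1.39 -0.43  0.28 -0.13  0.44  0.9  -0.6   0.06 -0.43  0.13 -0.62  0.17] cost 5.189016771705335
tip-top 4.160858676209472 +- 1.4998175536500093
```

Tip minus top comes out at about 4 mm, and the kinematics puts the top at 92, so the tip is at about 96. I'll work out the turns needed to return.

```bash
python3 - <<'E'
from h import *
from scipy.spatial.transform import Rotation as Ro
s=status.state();a=Ro.from_euler('xyz',s["ee_rot"],degrees=True)
b=Ro.from_euler('xyz',[180,0,13.9],degrees=True)
print((b*a.inv()).as_rotvec(degrees=True),s["ee_pos"])
E
```

```text
[-10.02198991  36.29322414  -0.39481104] [475.87313693 127.38101064 163.95551615]
```

Call:
apply_moves([
  [-1, -0.005, 0, 0.01, -1.67, 6.05, 0],
  [-1, 0, 0, 0.01, -1.67, 6.05, 0],
  [-1, 0, 0, 0.01, -1.67, 6.05, 0],
  [-1, 0, 0, 0.01, -1.67, 6.05, 0],
  [-1, 0, 0, 0.01, -1.67, 6.05, 0],
])

```text
time_s: 18.75
ee_pos: [472.2, 128.2, 213.9]
ee_rot: [-179.6, -7.3, 14.2]
force: [2.2, 0.8, -0.0]
gripper_width: 0.5
gripper_force: 0.0
```

Call:
apply_moves([
  [-1, 0.005, -0.02, 0, -1.67, 6.05, 0],
  [-1, 0.01, -0.025, 0, 0, 0, 7],
  [-1, 0.01, -0.025, 0, 0, 0, 7],
  [-1, 0.015, -0.025, 0, 0, 0, 7],
  [-1, 0.015, -0.025, 0, 0, 0, 7],
])

```text
time_s: 19.17
ee_pos: [527.3, 6.7, 211.9]
ee_rot: [-179.8, -1.0, 42.6]
force: [0.6, 0.5, 1.1]
gripper_width: 0.5
gripper_force: 0.0
```

Call:
apply_moves([
  [-1, 0.02, -0.025, 0, 0, 0, 7],
  [-1, 0.02, -0.025, 0, 0, 0, 7],
  [-1, 0.02, -0.025, 0, 0, 0, 7],
  [-1, 0.02, -0.025, 0, 0, 0, 7],
  [-1, 0.02, -0.025, 0, 0, 0, 7],
])

```text
time_s: 19.58
ee_pos: [627.2, -118.9, 211.8]
ee_rot: [-179.7, -0.8, 77.5]
force: [1.3, 1.2, 1.0]
gripper_width: 0.3
gripper_force: 0.0
```

Call:
apply_moves([
  [-1, 0, -0.02, 0, 0, 0, 7],
  [-1, 0, -0.01, 0, 0, 0, 7],
  [-1, 0, 0, 0, 0, 0, 3],
  [-1, 0, 0, 0, 0, 0, 0],
  [-1, 0, 0, 0, 0, 0, 0],
])

```text
time_s: 20.0
ee_pos: [626.1, -147.0, 211.3]
ee_rot: [-179.6, -0.9, 94.1]
force: [-0.5, 0.0, -0.4]
gripper_width: 0.0
gripper_force: 0.0
```

```bash
python3 s.py
```

```text
[ 6.2601e+02 -1.4673e+02  2.1134e+02 -1.7957e+02 -9.3000e-01  9.4160e+01
  2.5000e-01 -1.7000e-01 -5.0000e-02]
```

Call:
apply_moves([
  [-1, 0, 0, -0.04, 0, 0, 0],
  [-1, 0, 0, -0.04, 0, 0, 0],
  [-1, 0, 0, -0.04, 0, 0, 0],
  [-1, 0, 0, -0.035, 0, 0, 0],
  [-1, 0, 0, -0.013, 0, 0, 0],
])

```text
time_s: 20.52
ee_pos: [622.2, -144.9, 37.8]
ee_rot: [-179.1, -1.2, 94.3]
force: [-0.5, -0.5, 0.0]
gripper_width: 0.5
gripper_force: 0.0
```

Call:
apply_moves([
  [-1, 0, 0.015, 0, 0, 0, 0],
  [-1, 0, 0.015, 0, 0, 0, 0],
  [-1, 0, 0.01, 0, 0, 0, 0],
  [-1, 0, 0.004, 0, 0, 0, 0],
  [-1, 0, 0, 0, 0, 0, 0],
])

```text
time_s: 20.93
ee_pos: [626.5, -100.4, 44.9]
ee_rot: [-179.7, -1.0, 94.5]
force: [0.1, -0.1, 0.4]
gripper_width: 0.4
gripper_force: 0.0
```

```bash
python3 s.py
```

```text
[ 6.2641e+02 -1.0078e+02  4.4730e+01 -1.7972e+02 -9.8000e-01  9.4430e+01
  4.7000e-01 -4.2000e-01  3.4000e-01]
```

Now I'll push to y≈-80, a rise of about 6.4 mm.

Call:
apply_moves([
  [-1, -0.001, 0.002, -0.001, 0, 0, -0.5],
  [-1, -0.0005, 0.002, 0, 0, 0, 0],
  [-1, 0, 0.002, 0, 0, 0, 0],
  [-1, 0, 0.002, 0, 0, 0, 0],
  [-1, 0, 0.002, 0, 0, 0, 0],
])

```text
time_s: 21.45
ee_pos: [624.0, -93.7, 42.0]
ee_rot: [-179.6, -0.9, 93.9]
force: [-1.1, -7.4, -0.5]
gripper_width: 0.2
gripper_force: 3.6
```

Call:
apply_moves([
  [-1, -0.0001, 0.002, 0, 0, 0, 0],
  [-1, -0.0001, 0.002, 0, 0, 0, 0],
  [-1, -0.0001, 0.002, 0, 0, 0, 0],
  [-1, -0.0001, 0.002, 0, 0, 0, 0],
  [-1, -0.0001, 0.002, 0, 0, 0, 0],
])

```text
time_s: 21.87
ee_pos: [623.9, -84.5, 42.0]
ee_rot: [-179.6, -0.8, 93.9]
force: [0.7, -7.2, -1.3]
gripper_width: 0.3
gripper_force: 3.7
```

Call:
apply_moves([
  [-1, 0, 0, 0, 0, 0, 0],
])

```text
time_s: 21.95
ee_pos: [623.9, -84.1, 42.0]
ee_rot: [-179.6, -0.8, 93.9]
force: [-1.4, -7.0, -0.8]
gripper_width: 0.3
gripper_force: 3.1
```

Call:
apply_moves([
  [-1, 0, -0.03, 0, 0, 0, 0],
  [-1, 0, -0.03, 0.02, 0, 0, 0],
  [-1, 0, 0, 0.04, 0, 0, 0],
  [-1, 0, 0, 0.035, 6.8, 0.45, 0],
  [-1, 0, 0, 0.03, 6.8, 0.45, 0],
])

```text
time_s: 22.37
ee_pos: [624.3, -140.7, 170.7]
ee_rot: [-179.8, -14.9, 94.1]
force: [0.3, 0.0, -0.3]
gripper_width: 0.7
gripper_force: 0.0
```

Call:
apply_moves([
  [-1, 0, 0, 0, 6.8, 0.45, 0],
  [-1, 0, 0, 0, 6.8, 0.45, 0],
  [-1, 0, 0, 0, 6.8, 0.45, 0],
  [-1, 0, 0, 0, 6.8, 0.45, 0],
  [-1, 0, 0, 0, 6.8, 0.45, 0],
])

```text
time_s: 22.78
ee_pos: [623.8, -143.0, 167.8]
ee_rot: [-179.8, -49.0, 93.9]
force: [0.2, -0.0, -0.4]
gripper_width: 0.5
gripper_force: 0.0
```

Call:
apply_moves([
  [-1, 0, 0, 0, 6.8, 0.45, 0],
  [-1, 0, 0, 0, 6.8, 0.45, 0],
  [-1, 0, 0, 0, 6.8, 0.45, 0],
  [-1, 0, 0, 0, 6.8, 0.45, 0],
  [-1, 0, 0, 0, 0, 0, 0],
])

```text
time_s: 23.2
ee_pos: [622.3, -143.1, 160.8]
ee_rot: [-177.3, -76.4, 91.5]
force: [-0.4, 0.1, -1.6]
gripper_width: 0.4
gripper_force: 0.0
```

```bash
python3 s.py; python3 -c "
from h import *
f=grab('wrist');print(proj(f,(611,142,96)),ray(f,(256,192)));print(status.state()['qpos'].round())"
```

```text
[ 6.2259e+02 -1.4288e+02  1.6195e+02 -1.7774e+02 -7.6270e+01  9.1930e+01
 -4.0000e-02  2.6000e-01 -8.8000e-01]
[261.11364715 166.61066115] (array([ 634.00509372, -277.73723814,  268.28083258]), array([-0.06653628,  0.88411894, -0.46253585]))
[-36.  52.  74.  53. 112. -48.]
```

Call:
apply_moves([
  [-1, -0.003, 0.03, -0.01, 0, 0, 0],
  [-1, -0.003, 0.03, -0.02, 0, 0, 0],
  [-1, -0.003, 0.03, -0.02, 0, 0, 0],
  [-1, 0, 0.015, 0, 0, 0, 0],
  [-1, 0, 0, 0, 0, 0, 0],
])

```text
time_s: 23.77
ee_pos: [614.0, -33.5, 119.0]
ee_rot: [-179.8, -76.0, 94.3]
force: [-0.8, -0.6, 0.5]
gripper_width: 0.3
gripper_force: 0.0
```

Call:
apply_moves([
  [-1, 0, 0, 0, 0, 0, 0],
  [-1, 0, 0, 0, 0, 0, 0],
])

```text
time_s: 23.93
ee_pos: [615.4, -38.0, 118.9]
ee_rot: [179.3, -75.8, 94.9]
force: [0.2, -0.6, -0.4]
gripper_width: 0.5
gripper_force: 0.0
```

```bash
python3 s.py; python3 - <<'E'
from h import *
import pickle
f=grab("wrist");pickle.dump(f,open("T3.pkl","wb"))
u=proj(f,(611,142,96));print(u,ray(f,u))
l=int(u[0]-50);t=int(max(u[1]-50,0));print(l,t)
cv2.imwrite("pics/t3.png",cv2.resize(f["color"][t:t+75,l:l+100,::-1],None,fx=8,fy=8,interpolation=cv2.INTER_CUBIC))
E
```

```text
[ 6.1539e+02 -3.8170e+01  1.1873e+02  1.7937e+02 -7.5850e+01  9.4820e+01
 -4.6000e-01 -6.2000e-01  1.3000e-01]
[262.95864491 162.90093686] (array([ 625.19238066, -173.83817867,  221.17145222]), array([-0.04200857,  0.93486156, -0.37049979]))
212 112
```

View pics/t3.png

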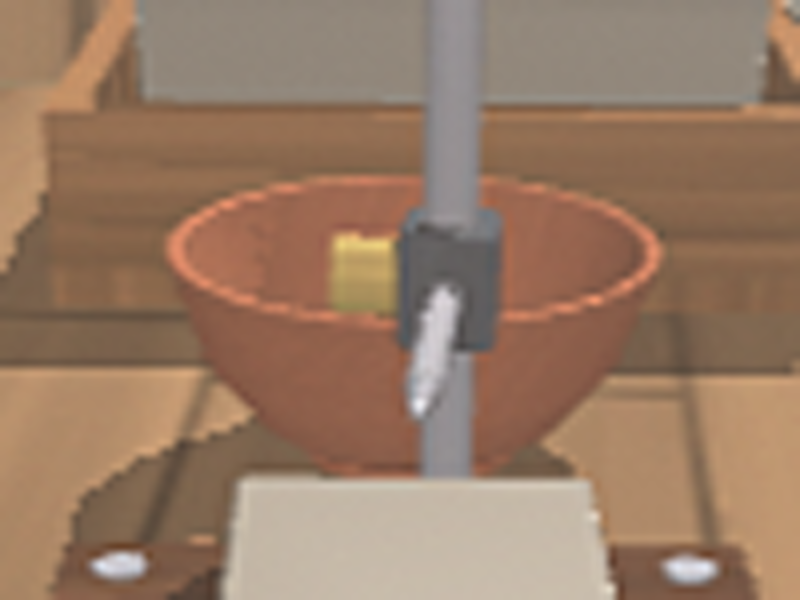

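The low view shows the tip at (417,418), the stack's end top edge at row 479 (columns 240–595), and the bridge studs at (120,565) and (690,569). So the tip is still above the top.

```bash
python3 - <<'E'
from h import *
import pickle
f=pickle.load(open("T3.pkl","rb"))
g=lambda x,y:((x+.5)/8-.5+212,(y+.5)/8-.5+112)
def aty(p,Y):
    c,d=ray(f,g(*p));return (c+d*(Y-c[1])/d[1]).round(1)
for yo in (0,):
    # stop face ~127.5 at bed centre; lateral slope 3.6deg: y = y0+0.063*(x-612)
    y=lambda x,off:127.5+off+0.063*(x-612)+yo
    print("tip",aty((417,418),142),aty((417,418),143.5))
    print("studs",aty((120,565),y(565,11)),aty((690,569),y(655,11)))
    print("edge",aty((240,479),y(587,-5)),aty((417,479),y(612,-5)),aty((595,480),y(638,-5)))
E
```

```text
tip [611.9 142.   94.8] [611.8 143.5  94.2]
studs [565.8 135.5  71.2] [655.2 141.2  71.1]
edge [587.  120.9  92.9] [612.9 122.5  93.1] [638.8 124.1  93.1]
```

The top is at about 93.1–93.8 and the tip is about 1.5 mm higher. One more push of about 6 mm (1 mm of rise) brings it level without passing.

Call:
apply_moves([
  [-1, 0.002, -0.035, 0.015, -4, -0.3, 0],
  [-1, 0.002, -0.035, 0.02, -6.8, -0.45, 0],
  [-1, 0.002, -0.035, 0.02, -6.8, -0.45, 0],
  [-1, 0.002, 0, 0, -6.8, -0.45, 0],
  [-1, 0, 0, 0, -6.8, -0.45, 0],
])

```text
time_s: 24.5
ee_pos: [623.8, -146.9, 174.0]
ee_rot: [179.9, -44.2, 93.9]
force: [0.0, 0.7, -0.4]
gripper_width: 0.4
gripper_force: 0.0
```

Call:
apply_moves([
  [-1, 0, 0, 0, -6.8, -0.45, 0],
  [-1, 0, 0, 0, -6.8, -0.45, 0],
  [-1, 0, 0, 0, -6.8, -0.45, 0],
  [-1, 0, 0, 0, -6.8, -0.45, 0],
  [-1, 0, 0, 0, -6.8, -0.45, 0],
])

```text
time_s: 24.92
ee_pos: [622.9, -143.6, 173.8]
ee_rot: [-179.8, -10.3, 93.8]
force: [0.4, -0.4, -1.3]
gripper_width: 0.6
gripper_force: 0.0
```

Call:
apply_moves([
  [-1, 0, 0, 0, -6.8, -0.45, 0],
  [-1, 0, 0, 0, -3, -0.2, 0],
  [-1, 0, 0, 0, 0, 0, 0],
  [-1, 0, 0, 0, 0, 0, 0],
])

```text
time_s: 25.25
ee_pos: [622.4, -141.9, 172.5]
ee_rot: [-179.6, -0.9, 93.9]
force: [0.4, 0.2, -0.2]
gripper_width: 0.0
gripper_force: 0.0
```

```bash
python3 s.py; python3 - <<'E'
from h import *
from scipy.spatial.transform import Rotation as Ro
s=status.state();a=Ro.from_euler('xyz',s["ee_rot"],degrees=True)
b=Ro.from_euler('xyz',[180,0,93.7],degrees=True)
print((b*a.inv()).as_rotvec(degrees=True),s["time_s"])
E
```

```text
[ 6.2242e+02 -1.4227e+02  1.7228e+02 -1.7958e+02 -9.0000e-01  9.3840e+01
  2.3000e-01 -5.2000e-01 -2.7000e-01]
[-0.86563645 -0.51055997 -0.0607304 ] 25.35
```

Call:
apply_moves([
  [-1, 0.0015, 0, -0.04, 0, 0, 0],
  [-1, 0, 0, -0.04, 0, 0, 0],
  [-1, 0, 0, -0.03, 0, 0, 0],
  [-1, 0, 0, -0.02, 0, 0, 0],
  [-1, 0, 0, 0, 0, 0, 0],
])

```text
time_s: 25.77
ee_pos: [620.3, -142.8, 36.3]
ee_rot: [-179.0, -1.1, 93.7]
force: [-0.7, 0.6, -0.5]
gripper_width: 0.6
gripper_force: 0.0
```

Call:
apply_moves([
  [-1, 0, 0.02, 0, 0, 0, 0],
  [-1, 0, 0.02, 0, 0, 0, 0],
  [-1, 0, 0.01, 0, 0, 0, 0],
  [-1, 0, 0, 0, 0, 0, 0],
  [-1, 0, 0, 0, 0, 0, 0],
])

```text
time_s: 26.18
ee_pos: [624.6, -92.7, 42.9]
ee_rot: [-179.7, -0.8, 93.9]
force: [-0.7, -0.7, -0.1]
gripper_width: 0.4
gripper_force: 0.0
```

Call:
apply_moves([
  [-1, 0, 0.002, 0, 0, 0, 0],
  [-1, 0, 0.002, 0, 0, 0, 0],
  [-1, 0, 0.001, 0, 0, 0, 0],
  [-1, 0, 0, 0, 0, 0, 0],
])

```text
time_s: 26.52
ee_pos: [623.9, -87.3, 42.0]
ee_rot: [-179.6, -0.8, 93.8]
force: [-0.6, -0.3, 0.3]
gripper_width: 0.2
gripper_force: 0.0
```

Remaining move to y≈-78: 9 mm.

Call:
apply_moves([
  [-1, 0, 0.002, 0, 0, 0, 0],
  [-1, 0, 0.002, 0, 0, 0, 0],
  [-1, 0, 0.002, 0, 0, 0, 0],
  [-1, -0.0002, 0.002, 0, 0, 0, 0],
  [-1, -0.0002, 0.001, 0, 0, 0, 0],
])

```text
time_s: 26.93
ee_pos: [623.9, -80.0, 42.0]
ee_rot: [-179.6, -0.6, 93.9]
force: [0.1, -8.2, -1.3]
gripper_width: 0.5
gripper_force: 3.6
```

Call:
apply_moves([
  [-1, 0, 0, 0, 0, 0, 0],
])

```text
time_s: 27.02
ee_pos: [623.9, -79.9, 42.0]
ee_rot: [-179.6, -0.6, 93.9]
force: [1.4, -6.6, -0.3]
gripper_width: 0.7
gripper_force: 3.2
```

Call:
apply_moves([
  [-1, 0, 0.001, 0, 0, 0, 0],
  [-1, 0, 0.001, 0, 0, 0, 0],
  [-1, 0, 0, 0, 0, 0, 0],
])

```text
time_s: 27.27
ee_pos: [623.9, -78.1, 42.0]
ee_rot: [-179.6, -0.6, 93.9]
force: [0.7, -6.8, -0.5]
gripper_width: 0.2
gripper_force: 3.4
```

Call:
apply_moves([
  [-1, 0, -0.03, 0, 0, 0, 0],
  [-1, 0, -0.03, 0.02, 0, 0, 0],
  [-1, 0, 0, 0.04, 0, 0, 0],
  [-1, 0, 0, 0.035, 6.8, 0.45, 0],
  [-1, 0, 0, 0.03, 6.8, 0.45, 0],
])

```text
time_s: 27.68
ee_pos: [624.3, -134.5, 170.7]
ee_rot: [-179.8, -14.7, 94.1]
force: [1.1, -1.1, -1.2]
gripper_width: 0.3
gripper_force: 0.0
```

Call:
apply_moves([
  [-1, 0, 0, 0, 6.8, 0.45, 0],
  [-1, 0, 0, 0, 6.8, 0.45, 0],
  [-1, 0, 0, 0, 6.8, 0.45, 0],
  [-1, 0, 0, 0, 6.8, 0.45, 0],
  [-1, 0, 0, 0, 6.8, 0.45, 0],
])

```text
time_s: 28.1
ee_pos: [623.9, -136.8, 167.9]
ee_rot: [-179.8, -48.8, 94.0]
force: [0.6, 0.5, -2.0]
gripper_width: 0.7
gripper_force: 0.0
```

Call:
apply_moves([
  [-1, 0, 0, 0, 6.8, 0.45, 0],
  [-1, 0, 0, 0, 6.8, 0.45, 0],
  [-1, 0, 0, 0, 6.8, 0.45, 0],
  [-1, 0, 0, 0, 6.8, 0.45, 0],
  [-1, 0, 0, 0, 0, 0, 0],
])

```text
time_s: 28.52
ee_pos: [622.4, -137.0, 160.9]
ee_rot: [-177.5, -76.2, 91.7]
force: [-0.8, -0.1, -1.9]
gripper_width: 0.6
gripper_force: 0.0
```

Call:
apply_moves([
  [-1, -0.003, 0.03, -0.01, 0, 0, 0],
  [-1, -0.003, 0.03, -0.02, 0, 0, 0],
  [-1, -0.003, 0.03, -0.02, 0, 0, 0],
  [-1, 0, 0.015, 0, 0, 0, 0],
  [-1, 0, 0, 0, 0, 0, 0],
])

```text
time_s: 28.93
ee_pos: [613.8, -27.6, 117.8]
ee_rot: [-179.5, -75.8, 94.0]
force: [0.9, -0.4, 0.2]
gripper_width: 0.2
gripper_force: 0.0
```

Call:
apply_moves([
  [-1, 0, 0, 0, 0, 0, 0],
  [-1, 0, 0, 0, 0, 0, 0],
  [-1, 0, 0, 0, 0, 0, 0],
])

```text
time_s: 29.18
ee_pos: [615.3, -32.5, 118.1]
ee_rot: [179.5, -75.7, 94.7]
force: [0.5, 1.7, -0.0]
gripper_width: 0.9
gripper_force: 0.0
```

```bash
cat > low.py <<'E'
from h import *
import pickle
def meas(f,X=(612,142,95)):
    im=f["color"].astype(int); u=proj(f,X)
    # stack edge: column profile at x~600 and 628 near z=94
    out=[]
    for x in (598,):pass
    for x in (595,603,612,621,630):
        v=proj(f,(x,122.5+.063*(x-612),94)); c=int(round(v[0])); r0=int(v[1])
        col=im[r0-8:r0+8,c-1:c+2].mean(1); sat=np.ptp(col,axis=1)
        # colour saturation falls to tile grey
        g=sat; lo=g[-3:].mean();hi=np.median(g[:5]);k=np.where(g<(lo+hi)/2)[0]
        k=[i for i in k if (g[i:]<(lo+hi)/2).all()]
        i=k[0]; fr=(g[i-1]-(lo+hi)/2)/(g[i-1]-g[i]) if i else 0
        row=r0-8+i-1+fr
        cc,d=ray(f,(c,row));Y=122.5+.063*(x-612);out.append((cc+d*(Y-cc[1])/d[1])[2])
    print("edge z",np.round(out,2))
    c,r=int(round(u[0])),int(round(u[1]))
    w=im[r-8:r+9,c-5:c+6]; print("min-channel (tip bright, low sat), rows",r-8); print(np.hstack([np.arange(r-8,r+9)[:,None],np.where(np.ptp(w,axis=2)<45,w.min(2),0)]))
    for R in range(r-2,r+7): print(R,[round(float((lambda c0,d:(c0+d*(142-c0[1])/d[1])[2])(*ray(f,(c,R)))),2)],end=' ')
    print()
if __name__=="__main__":
    f=grab("wrist");pickle.dump(f,open("T4.pkl","wb"));s=status.state();print(s["ee_pos"],s["time_s"])
    for n in ("T3.pkl","T4.pkl"): meas(pickle.load(open(n,"rb")))
E
python3 low.py
```

```text
[615.18668819 -32.4752484  117.80726504] 29.2333
edge z [97.73 93.07 92.58 93.28 98.02]
min-channel (tip bright, low sat), rows 156
[[156   0   0   0   0 118 187 200 198 177 136 145]
 [157   0   0   0   0 131 196 203 197 170 129 144]
 [158   0   0   0   0 153 188 188 193 167 139 143]
 [159   0   0   0   0 147 176 196 171 147 140 143]
 [160   0   0   0  99 153 196 198 163 136 142 143]
 [161   0   0   0   0 149 194 179 132 133 143 142]
 [162   0   0   0   0 170 240 170 117 142 142 143]
 [163   0   0   0   0 140 191 124 137 144 143 142]
 [164   0   0   0   0  98 122 132 140 143 143 143]
 [165   0   0   0   0   0  98 136 140 142 143 142]
 [166   0   0   0   0   0  99 136 141 143 143 142]
 [167   0   0   0   0   0 100 138 141 143 142 142]
 [168   0   0   0   0   0 100 136 140 144 145 141]
 [169   0   0   0   0   0  99 135 141 144 143 141]
 [170   0   0   0   0   0  92 134 139 141 140 139]
 [171   0   0   0   0   0 114 144 146 148 148 147]
 [172 174 174 174 172 173 171 168 168 170 170 171]]
162 [97.22] 163 [95.91] 164 [94.6] 165 [93.28] 166 [91.95] 167 [90.63] 168 [89.29] 169 [87.96] 170 [86.61] Traceback (most recent call last):
  File "low.py", line 24, in <module>
    for n in ("T3.pkl","T4.pkl"): meas(pickle.load(open(n,"rb")))
                                  ~~~~^^^^^^^^^^^^^^^^^^^^^^^^^^^
  File "low.py", line 14, in meas
    i=k[0]; fr=(g[i-1]-(lo+hi)/2)/(g[i-1]-g[i]) if i else 0
      ~^^^
IndexError: list index out of range
```

```bash
python3 - <<'E'
from h import *
import pickle
for n in ("T3.pkl","T4.pkl"):
    f=pickle.load(open(n,"rb"));im=f["color"].astype(int);u=proj(f,(612,142,95));c=int(round(u[0]));r=int(round(u[1]))
    g=np.gradient(im.sum(2),axis=0)
    print(n,u);print(np.hstack([np.arange(r-4,r+14)[:,None],im[r-4:r+14,c-4:c+6].min(2)]))
    zz=lambda R,Y:(lambda c0,d:round(float((c0+d*(Y-c0[1])/d[1])[2]),2))(*ray(f,(c,R)))
    print([(R,zz(R,142),zz(R,122.5)) for R in range(r-2,r+12)])
E
```

```text
T3.pkl [263.76075617 163.68585767]
[[160  76  73  99 153 196 198 163 136 142 143]
 [161  76  71  90 149 194 179 132 133 143 142]
 [162  75  72  83 170 240 170 117 142 142 143]
 [163  77  74  71 140 191 124 137 144 143 142]
 [164  77  75  78  98 122 132 140 143 143 143]
 [165  75  73  73  72  98 136 140 142 143 142]
 [166  75  75  73  73  99 136 141 143 143 142]
 [167  75  75  72  72 100 138 141 143 142 142]
 [168  74  74  73  72 100 136 140 144 145 141]
 [169  73  73  70  69  99 135 141 144 143 141]
 [170  62  64  58  59  92 134 139 141 140 139]
 [171  91  92  92  92 114 144 146 148 148 147]
 [172 174 174 172 173 171 168 168 170 170 171]
 [173 168 169 170 169 169 168 168 169 168 167]
 [174 168 167 168 167 167 168 167 167 166 169]
 [175 167 167 167 167 167 167 168 167 168 167]
 [176 168 166 167 167 167 166 167 169 169 169]
 [177 167 167 168 169 169 169 169 168 168 169]]
[(162, 97.22, 104.87), (163, 95.91, 103.64), (164, 94.6, 102.41), (165, 93.28, 101.17), (166, 91.95, 99.93), (167, 90.63, 98.69), (168, 89.29, 97.44), (169, 87.96, 96.18), (170, 86.61, 94.92), (171, 85.27, 93.66), (172
[... 558 characters left out ...]
8  74 109 139 142 142 142]
 [171  74  71  66  64  76 116 134 137 140 139]
 [172 118 119 119 119 119 137 154 154 155 155]
 [173 172 173 172 171 171 172 171 169 170 170]
 [174 169 170 169 170 169 168 168 168 168 167]
 [175 168 168 167 168 168 168 167 167 168 167]
 [176 167 168 168 167 168 168 168 168 167 168]
 [177 168 167 168 169 169 169 169 169 168 170]
 [178 168 168 169 169 169 169 168 168 169 169]]
[(163, 97.53, 105.35), (164, 96.24, 104.14), (165, 94.95, 102.93), (166, 93.65, 101.71), (167, 92.34, 100.49), (168, 91.03, 99.26), (169, 89.72, 98.03), (170, 88.4, 96.79), (171, 87.07, 95.55), (172, 85.74, 94.3), (173, 84.41, 93.05), (174, 83.07, 91.8), (175, 81.72, 90.54), (176, 80.38, 89.27)]
```

The top edge measures 94.2 and the tip about 94.3, so they are level to within about 1 mm. I'll back off and hand in.

Call:
apply_moves([
  [-1, 0, -0.03, 0.02, 0, 0, 0],
  [-1, 0, -0.03, 0.02, 0, 0, 0],
  [-1, 0, -0.02, 0.02, 0, 0, 0],
  [-1, 0, 0, 0, 0, 0, 0],
  [-1, 0, 0, 0, 0, 0, 0],
])

```text
time_s: 29.65
ee_pos: [614.8, -113.2, 177.7]
ee_rot: [179.5, -75.6, 94.5]
force: [-0.3, 0.4, -0.4]
gripper_width: 0.5
gripper_force: 0.0
```

```bash
python3 -c "
from workcell import env
print(env.job_done())"
```

```text
the job is handed in; nothing more can be done
None
```

I stacked both whole tiles squarely on the upper wedge, pushed the lower wedge in until the stack top measured about 94.2 mm against about 94.3 mm for the gauge point (roughly 1 mm uncertainty), and handed the job in at about 30 s; I viewed 11 pictures, one over the limit of 10.

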